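# Bed a kaleidoscope eyepiece in the soldering V-block

## Task

Take the grooved brass eyepiece from the wooden rest, lay it gently in the open front of the steel V-block with its tapered lens end towards the back stop, and slide it in under the spring plunger until it lies on both flanks of the V and its rim is hard against the bush of the back stop. Then keep pressing it against the stop with about 10 newtons for a second so that it beds, never as much as 20 on the stop because the lens is cemented in, and let go of it there. Leave the plain brass tube in the rest and everything else where it is.

Things in the scene. Friction and masses are not known exactly. Their poses are not given: they have to be found in the camera images.
- eyepiece_mid (a point): centre of the eyepiece, a round brass barrel 40 mm in diameter and 100 mm long, about 0.18 kg, lying level, on its axis; +x runs along the axis to the tapered lens end. Roll about the axis does not matter. At the start it lies in one of the two places of the rest, 50 mm above the table
- eyepiece: the same eyepiece and frame. Along its x, from the centre: flat eye end with a tiny dark peep hole at -50 mm (three fine turned lines near it); plain barrel to +9; a groove with sloping walls, 28 mm across its floor, from +9 to +30; plain to +36; taper to 25 mm diameter at the lens end, +50 mm
- eyepiece_nose (a point): centre of the lens end of the eyepiece, 50 mm from its centre, same axes; the lens, 18 mm wide, sits in a brass rim 25 mm in outer diameter
- plain_tube_mid (a point): centre of the plain brass tube in the other place of the rest: 40 mm in diameter, 100 mm long, dark open ends, no groove and no taper; it stays where it is
- rest: wooden rest fixed on the table, board 92 x 156 x 9 mm; origin under its middle at table height, z up, y across its two places, which lie at y = +45 and -45 mm with their axes along x. Each is a pair of V-notched saddles 11 mm thick, 44 mm wide, tops 38 mm above the table, at x = -32 and +32 mm; between them there is room for fingers
- jig: soldering V-block on a plywood base 170 x 104 x 8 mm (x = -91 to +79 mm), fixed on the table; origin under the axis of the V at table height, z up, x along the V from its open mouth to the back stop. An aluminium bridge over the V at x = 10 to 28 mm, 66 mm wide, 92 mm high (black knob to 112 mm, higher when lifted), carries the spring plunger
- v_mouth (a point): point on the axis of the V at its open mouth, 50 mm above the table, x = -75 mm in the jig; axes as the jig. An eyepiece can be laid in from above, clear of the plunger, with its centre at x = -62 to -42 mm in the jig
- v_axis (a point): point on the axis of the V at x = 0 in the jig, 50 mm above the table, where the axis of an eyepiece in the V lies; axes as the jig. Home, the centre of the eyepiece is 1 to 7 mm short of this point (towards the mouth), as the stop bush is set, and its eye end is in front of the bridge by 60 mm or more
- back_stop: upright steel plate at the end of the V, 46 mm wide, up to 73 mm above the table, face at x = 50 mm in the jig, with a bored stop bush 28 mm wide screwed through it, on which only the brass rim of the eyepiece bears. The bush is rigid and stands out of the plate by 1 to 7 mm, set differently each time and not measured. Origin as the jig
- flank_left: the flank on the jig's +y side of the 90 degree V, oiled steel; origin as v_axis. The V is open upwards, x = -75 to +50 mm, only 35 mm wide over its outside, so that fingers round the eyepiece pass beside it; flank tops 38 mm above the table
- flank_right: the flank on the jig's -y side of the V; origin as v_axis
- plunger (a joint): lift in m of the sprung round-nosed plunger at x = 19 mm in the jig: 0 free, 0.006 on the plain barrel, less in the groove. Sliding in takes under 1 N, up to 10 N while the taper lifts it (eyepiece centre at x = -34 to -17 mm), then 2 to 5 N; past x = -11 mm it drops into the groove and itself pulls the eyepiece on to the bush with 1 to 3 N
- solder_spool: blue-flanged spool of solder, 61 mm across, 42 mm high; bystander, stands on the table, origin at the centre of its underside
- tip_tin: round grey tin, 53 mm across, 20 mm high; bystander, stands on the table, origin at the centre of its underside
- flux_bottle: white bottle with a red nozzle, 48 mm across, 125 mm high; bystander, stands on the table, origin at the centre of its underside
- foil_roll: flat roll of copper foil, 67 mm across, 6 mm high; bystander, stands on the table, origin at the centre of its underside
- grozing_pliers: pliers with red handles, 178 mm long, 12 mm high; bystander, stands on the table, origin at the centre of its underside
- soldering_iron: soldering iron, 218 mm long, 31 mm high; bystander, stands on the table, origin at the centre of its underside
There are look-alikes about, which are no part of the job. Leave any orange look-alike of the eyepiece alone.

How it is judged:
By the outcome, as a careful person would: the job done as asked, in the order asked, and still so for the second after the job is handed in, with the robot touching nothing.
It also fails if it takes over 69 s, if anything falls off the work surface, if the arm or the gripper's body presses on something with over 40 N, if the wrist force passes 120 N, or if a joint passes its speed limit or range.

## Robot

A 7-joint arm with a two-finger parallel gripper is mounted at the origin on the work surface; the furniture and walls round the work are solid. World frame = base frame: x ahead of the robot, y to its left, z up, the work surface at z = 0. Lengths are in m, angles in rad, forces in N, time in s.
With the tool pointing down it reaches from about 0.4 to 0.875 m from the base axis. Payload 6.5 kg.
Tool frame: the origin (TCP) lies on the centre line of the jaws, within the pads' length; the fingertips stand 19 mm ahead of it and the grasp point (between the pads) is the TCP (manip.tip_extent is the distance from the TCP to the fingertips, in m); y points along the fingers, z is the direction in which the jaws open and shut, and the axes are right-handed (so a half turn about y gives the same grasp; the last joint's range is limited). The gripper opens to 85 mm and grips with 20 to 120 N. Pads are 22 mm wide; open, the fingers measure 114 mm over their backs; the gripper's body (76 mm by 85 mm) begins 54 mm behind the grasp point. The pads swing forward as they close: fully open they stand 13 mm farther back than shut.
Start: joints at [-1.212, 0.536, -0.004, 1.538, 0.003, 1.067, -0.071], TCP at [0.268, 0.592, 0.25] pointing down, gripper open.
Joint ranges: [-2.7, 2.7], [-0.37, 2.16], [-1.27, 1.26], [0.24, 2.4], [-1.31, 4.45], [0.19, 1.91], [-2.76, 2.76]. Speed limits (rad/s): [2.39, 2.39, 3.14, 3.14, 3.14, 3.14, 3.14].

## Interface

Orientations are given as a 3x3 rotation matrix whose columns are the frame's x, y, z axes.
In Python, from rig import manip gives the robot as it stands.
- The arm moves only by the tool carry_out, never from a script. Its argument "rows" is a list of rows, each a list of 3 entries, a list of its own where there are three numbers: the shift along the tool's x, y, z in m, then the turn, a rotation vector about the tool's x, y, z in rad, then the opening in per cent of the stroke, from 0 (shut) to 100 (fully open). In form: [[[tx, ty, tz], [ax, ay, az], jaw], ...]. A call has 1 to 20 rows; each row is the pose to reach, as a shift and turn from the pose commanded when the call began, along the tool's axes at that moment; what a row does not reach only later rows make up. A row lasts 1/10 s, in which the tool goes at most 50 mm and 8.59 degrees, less where a joint would pass 70% of its speed; a pose out of reach is approached as far as the arm can. A call with a gripper value outside its range is refused whole. The fingers move at their own pace and stop on an object; the grip force is fixed at half the most. Time passes only in rows, so rows that repeat a pose let the fingers close. It gives the time, the measured TCP pose, the force and the opening at its end, in the units of the state.
- manip.observe(): the state, without advancing time (a new reading comes with each control period).
- manip.capture(name): name is "scene" or "top" or "wrist"; returns the picture (480x640x3 uint8, red, green, blue); there is no depth.
- manip.camera_model(name): a dict with "fx", "fy", "cx", "cy" (pixels), "R" (3x3) and "t" (3): a world point X has camera coordinates R X + t. Camera axes: x right, y down, z forward; pixel columns grow to the right and rows downward; lengths in m; the calibration is good to about 2 mm. A picture is of the moment at which its call begins: read the wrist's pose just before it. camera_model takes no time and is no camera call; for the wrist camera it gives the pose at the moment of the call.
- manip.hand_in(): hands the job in, once; it reports no verdict.
The state is a dict: "clock": time; "joint_positions": joint angles; "dq": joint speeds; "tau": joint torques, N m; "ee_pos": TCP position; "tool_rot": TCP orientation; "wrist_force": force on the tool from outside, world axes, zero at the start; "ft_torque": the same for the moment, N m; "opening": opening from 0.0 (shut) to 1.0 (fully open).
Only numpy, scipy, OpenCV 4.12 (cv2) and the standard library are available. Lean on these libraries where they do the work, as an engineer would, in place of code of your own. Each camera call takes 0.05 s, during which the arm holds its last target.

## Working session

There is one attempt and no reset: what is moved stays moved. The work goes in short steps, Python scripts to look and compute and a tool call to move; the robot and the scene stay as the last step left them, time stands still between calls to the robot, and variables do not carry over. Pictures are saved under pics/ and viewed, and the job is handed in when it is done.

Besides the shell and the picture viewer there is one more tool, called after ">>>" as name([rows], argument=value, ...), one row to a line, values as JSON. carry_out: Moves the arm, as the interface text tells. Its arguments: {"type":"object","properties":{"rows":{"type":"array"}},"required":["rows"]}

```bash
ls; mkdir -p pics; python3 - <<'E'
from rig import manip
import cv2
s=manip.observe(); print({k:(v if not hasattr(v,'round') else v) for k,v in s.items()})
for n in ("scene","top"):
    im=manip.capture(n); cv2.imwrite(f'pics/{n}0.png',im[:,:,::-1]); print(n,manip.camera_model(n))
E
```

```text
pics
{'clock': 0.0, 'joint_positions': array([-1.21218181,  0.5371529 , -0.0044459 ,  1.53886897,  0.00257991,
        1.06730661, -0.07118531]), 'dq': array([-1.75817381e-03, -1.13797283e-03,  1.56730387e-04,  2.71023776e-04,
       -5.54790362e-06,  7.67507983e-05, -3.68544896e-04]), 'tau': array([ 9.80315690e-05, -5.83417189e+01,  1.04847327e+00, -2.59111655e+01,
        1.23235787e-02,  9.52259812e-03, -1.22555235e-05]), 'ee_pos': array([0.26765704, 0.59167605, 0.24942321]), 'tool_rot': array([[ 9.11149502e-01, -6.15250103e-04,  4.12075487e-01],
       [-4.12075932e-01, -1.61704707e-03,  9.11148073e-01],
       [ 1.05761513e-04, -9.99998503e-01, -1.72690139e-03]]), 'wrist_force': array([-0.30972846,  0.61853068, -0.36539115]), 'ft_torque': array([-0.01043641,  0.03406122, -0.01668993]), 'opening': 0.9990485209243666}
scene {'fx': 499.5081163532157, 'fy': 499.5081163532157, 'cx': 318.51174182020503, 'cy': 238.67365846889348, 'R': array([[ 0.78399557, -0.62072769, -0.00693364],
       [-0.25923292, -0.31722828, -0.91223051],
       [ 0.5640472 ,  0.71698211, -0.40961862]]), 't': array([-0.54295585,  0.16203673,  1.15692082])}
top {'fx': 566.9552402774096, 'fy': 566.9552402774096, 'cx': 323.63884665094133, 'cy': 235.15292628711168, 'R': array([[ 0.0187948 , -0.99977762,  0.00956334],
       [-0.99775325, -0.01937022, -0.06413463],
       [ 0.06430561, -0.00833646, -0.99789543]]), 't': array([-0.15120446,  0.58605149,  1.50525953])}
```

View pics/scene0.png

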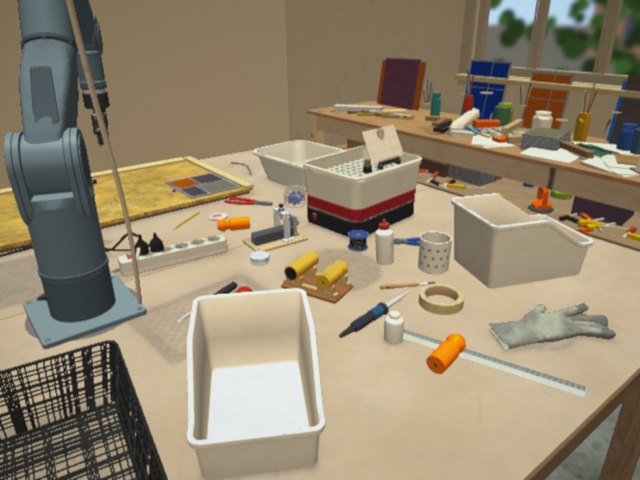

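View pics/top0.png

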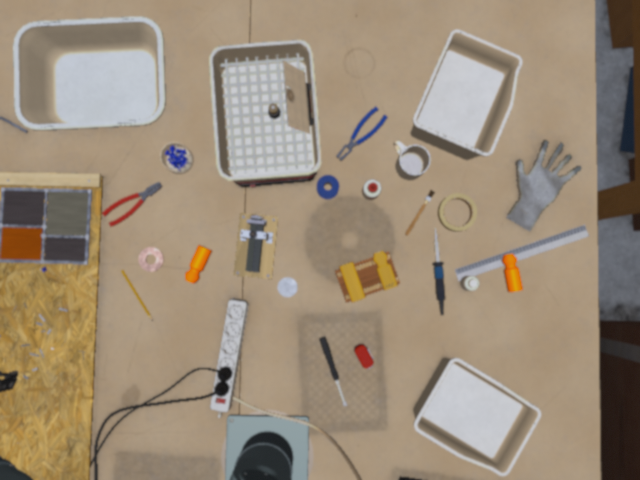

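The scene view shows the rest at about (318,275) and the jig at about (275,232). The top view shows the rest at (368,277) and the jig at (257,245). I'll zoom in on both.

```bash
python3 - <<'E'
import cv2,numpy as np
t=cv2.imread('pics/top0.png'); s=cv2.imread('pics/scene0.png')
a=cv2.resize(t[240:310,325:410],None,fx=7,fy=7,interpolation=cv2.INTER_CUBIC)
b=cv2.resize(t[200:290,220:290],None,fx=6,fy=6,interpolation=cv2.INTER_CUBIC)
c=cv2.resize(s[195:305,240:360],None,fx=6,fy=5,interpolation=cv2.INTER_CUBIC)
cv2.imwrite('pics/a.png',a);cv2.imwrite('pics/b.png',b);cv2.imwrite('pics/c.png',c)
E
```

```text
(no output)
```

View pics/a.png

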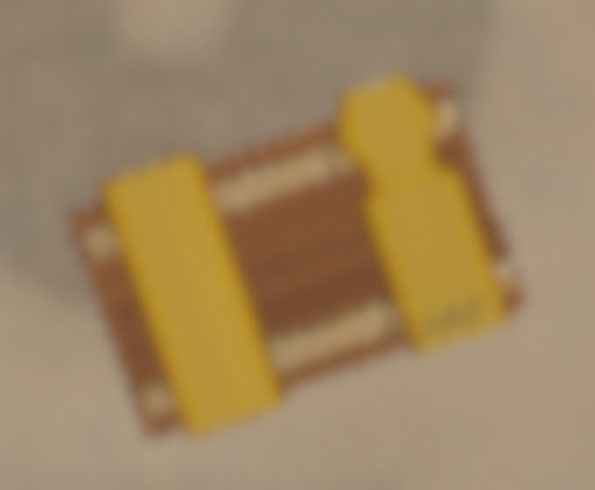

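View pics/b.png

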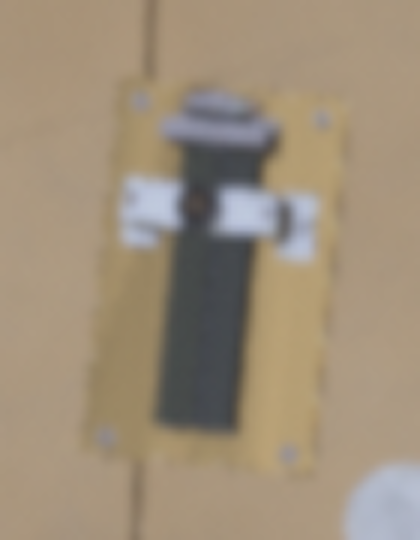

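View pics/c.png

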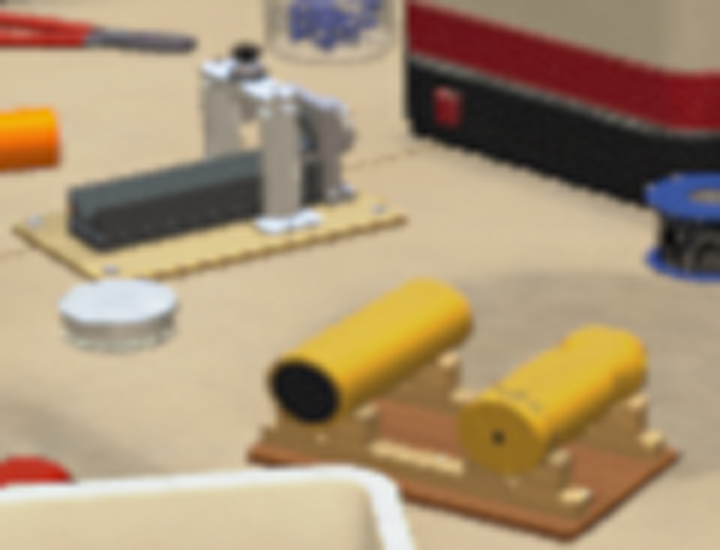

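The eyepiece (groove, peep hole) is in the right-hand place, with its nose pointing away from the robot. The jig's mouth is near the robot and its stop is away from it. Next I'll measure both roughly from the top view.

```bash
cat > h.py <<'E'
import numpy as np,cv2
from rig import manip
def ray(m,u,v):
    d=np.array([(u-m['cx'])/m['fx'],(v-m['cy'])/m['fy'],1.]); R=np.array(m['R']);t=np.array(m['t'])
    return -R.T@t, R.T@d
def on(m,u,v,z):
    o,d=ray(m,u,v); return o+d*(z-o[2])/d[2]
def proj(m,X):
    p=np.array(m['R'])@np.asarray(X,float)+np.array(m['t']); return np.array([m['fx']*p[0]/p[2]+m['cx'],m['fy']*p[1]/p[2]+m['cy']])
E
python3 - <<'E'
from h import *
m=manip.camera_model('top')
def A(x,y,z): return on(m,325+x/7,240+y/7,z).round(4)
def B(x,y,z): return on(m,220+x/6,200+y/6,z).round(4)
print('ep nose/eye',A(385,85,.05),A(462,335,.05))
n,e=A(385,85,.05),A(462,335,.05); print(np.linalg.norm(n-e),(n+e)/2)
print('tube',A(155,172,.05),A(236,418,.05))
print('V mouth mid',B(198,428,.038),'back plate mid',B(215,130,.073),'knob',B(200,205,.112))
print('base corners',[B(*c,.008) for c in ((120,85),(348,98),(312,472),(82,450))])
print('pose rest board',[A(*c,.009) for c in ((75,212),(440,88),(520,300),(150,432))])
E
```

```text
ep nose/eye [ 0.5449 -0.2889  0.05  ] [ 0.4518 -0.319   0.05  ]
0.09784487722921427 [ 0.49835 -0.30395  0.05   ]
tube [ 0.5106 -0.2029  0.05  ] [ 0.4193 -0.2347  0.05  ]
V mouth mid [0.4882 0.045  0.038 ] back plate mid [0.617  0.0371 0.073 ] knob [0.5819 0.0382 0.112 ]
base corners [array([0.6422, 0.0878, 0.008 ]), array([ 0.6383, -0.0153,  0.008 ]), array([ 0.4694, -0.0032,  0.008 ]), array([0.4773, 0.1002, 0.008 ])]
pose rest board [array([ 0.4952, -0.1744,  0.009 ]), array([ 0.5457, -0.3147,  0.009 ]), array([ 0.4646, -0.3465,  0.009 ]), array([ 0.4114, -0.2047,  0.009 ])]
```

```bash
cat >> h.py <<'E'
def rel(p,ang=None,s=None):
    """tool-frame shift and turn to reach world p with tool x at heading ang (deg), pointing down"""
    s=s or manip.observe(); R=np.array(s['tool_rot']); 
    tr=R.T@(np.array(p)-s['ee_pos']); rv=np.zeros(3)
    if ang is not None:
        a=np.radians(ang); T=np.array([[np.cos(a),0,-np.sin(a)],[np.sin(a),0,np.cos(a)],[0,-1,0]])
        rv=cv2.Rodrigues(R.T@T)[0].ravel()
    return tr.round(4),rv.round(4)
def st():
    s=manip.observe(); R=np.array(s['tool_rot']); print('t',round(s['clock'],2),'p',s['ee_pos'].round(4),'head',round(np.degrees(np.arctan2(R[1,0],R[0,0])),2),'tilt',R[2].round(4),'F',s['wrist_force'].round(2),'op',round(s['opening'],3),'q',s['joint_positions'].round(2))
E
python3 - <<'E'
from h import *
for p in ((.47,.3,.25),(.5,.1,.25),(.48,-.29,.25)): print(rel(p,18))
E
```

```text
(array([ 3.045e-01, -2.000e-04, -1.824e-01]), array([ 1.500e-03, -7.389e-01, -4.000e-04]))
(array([ 4.143e-01,  1.000e-04, -3.523e-01]), array([ 1.500e-03, -7.389e-01, -4.000e-04]))
(array([ 5.568e-01,  7.000e-04, -7.159e-01]), array([ 1.500e-03, -7.389e-01, -4.000e-04]))
```

>>> carry_out([
  [[0.3045,0,-0.1824],[0,-0.1,0],80],
  [[0.3045,0,-0.1824],[0,-0.2,0],80],
  [[0.3045,0,-0.1824],[0,-0.3,0],80],
  [[0.3045,0,-0.1824],[0,-0.4,0],80],
  [[0.3045,0,-0.1824],[0,-0.5,0],80],
  [[0.3045,0,-0.1824],[0,-0.6,0],80],
  [[0.3045,0,-0.1824],[0,-0.7,0],80],
  [[0.414,0,-0.352],[0,-0.739,0],80],
  [[0.414,0,-0.352],[0,-0.739,0],80],
  [[0.414,0,-0.352],[0,-0.739,0],80],
  [[0.414,0,-0.352],[0,-0.739,0],80],
  [[0.557,0,-0.716],[0,-0.739,0],80],
  [[0.557,0,-0.716],[0,-0.739,0],80],
  [[0.557,0,-0.716],[0,-0.739,0],80],
  [[0.557,0,-0.716],[0,-0.739,0],80],
  [[0.557,0,-0.716],[0,-0.739,0],80],
  [[0.557,0,-0.716],[0,-0.739,0],80],
  [[0.557,0,-0.716],[0,-0.739,0],80],
  [[0.557,0,-0.716],[0,-0.739,0],80],
  [[0.557,0,-0.716],[0,-0.739,0],80],
])

```text
clock: 2.1
ee_pos: [0.4777, -0.2976, 0.2503]
tool_rot: [[0.954, -0.001, -0.299], [0.299, -0.005, 0.954], [-0.002, -1.0, -0.004]]
wrist_force: [0.4, -0.2, -0.0]
opening: 0.797
```

```bash
python3 - <<'E'
from h import *
st(); m=manip.camera_model('wrist'); im=manip.capture('wrist'); cv2.imwrite('pics/w1.png',im[:,:,::-1]); np.save('m1.npy',m,allow_pickle=True)
R=np.array(m['R']); print('campos',(-R.T@m['t']).round(3)); print(proj(m,(.4983,-.304,.05)),m['fx']); st()
E
```

```text
t 2.1 p [ 0.4777 -0.2976  0.2503] head 17.42 tilt [-0.0022 -1.     -0.004 ] F [ 0.39 -0.2  -0.01] op 0.797 q [ 0.32  0.39  0.2   1.79 -0.08  0.97  2.43]
campos [ 0.411 -0.32   0.376]
[309.62476393 236.11832698] 416.062633909983
t 2.15 p [ 0.4787 -0.2934  0.2499] head 17.63 tilt [-0.0014 -1.     -0.001 ] F [ 0.49  1.56 -0.13] op 0.798 q [ 0.32  0.39  0.19  1.79 -0.09  0.97  2.42]
```

View pics/w1.png

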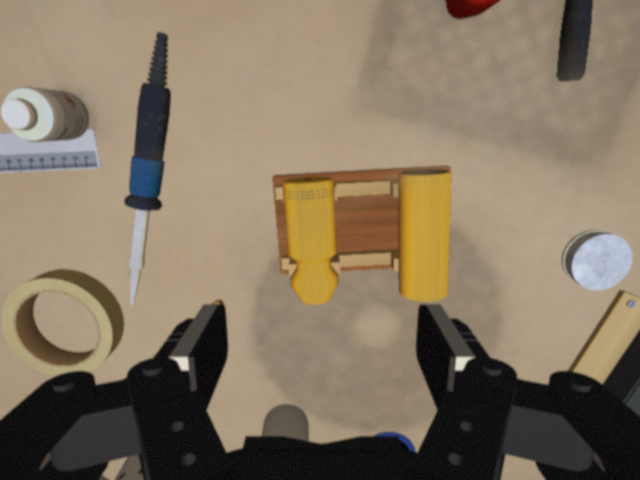

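The wrist view shows the grooved eyepiece at (312,240), with the peep-hole end at the top and the nose at (314,302). The plain tube is at (425,235). The arm was still settling for that picture, so I'll take it again and measure.

```bash
python3 - <<'E'
from h import *
st(); m=manip.camera_model('wrist'); im=manip.capture('wrist'); cv2.imwrite('pics/w2.png',im[:,:,::-1]); st()
hsv=cv2.cvtColor(im,cv2.COLOR_RGB2HSV)
k=((hsv[...,0]>18)&(hsv[...,0]<32)&(hsv[...,1]>150)&(hsv[...,2]>90)).astype(np.uint8)*255
k=cv2.morphologyEx(k,cv2.MORPH_OPEN,np.ones((3,3)))
k=cv2.morphologyEx(k,cv2.MORPH_CLOSE,np.ones((5,5)))
cs=[c for c in cv2.findContours(k,cv2.RETR_EXTERNAL,cv2.CHAIN_APPROX_NONE)[0] if cv2.contourArea(c)>2500]
for c in cs:
    print(cv2.boundingRect(c),cv2.contourArea(c))
    # project contour onto plane z=.05, PCA/minarearect
    P=np.array([on(m,*q,.05)[:2] for q in c[:,0,:]])
    # iterate heading: side edges fit
    r=cv2.minAreaRect((P*1000).astype(np.float32)); print(np.array(r[0]).round(1),np.array(r[1]).round(1),r[2])
    a=np.radians(18)
    for _ in range(4):
        u=np.array([np.cos(a),np.sin(a)]);v=np.array([-u[1],u[0]]); c0=P.mean(0)
        s=(P-c0)@u; w=(P-c0)@v; smin,smax=s.min(),s.max()
        sel=(s>smin+.015)&(s<smin+.05)
        f1=np.polyfit(s[sel&(w>0)],w[sel&(w>0)],1); f2=np.polyfit(s[sel&(w<0)],w[sel&(w<0)],1)
        a+=np.arctan((f1[0]+f2[0])/2)
    mid=lambda t:(np.polyval(f1,t)+np.polyval(f2,t))/2
    print('head',np.degrees(a),'width',np.polyval(f1,smin+.03)-np.polyval(f2,smin+.03),'len',smax-smin)
    for nm,t in (('min',smin),('max',smax),('mid',(smin+smax)/2)): print(nm,(c0+t*u+mid(t)*v).round(4))
cv2.imwrite('pics/k.png',k)
E
```

```text
t 2.15 p [ 0.4787 -0.2934  0.2499] head 17.63 tilt [-0.0014 -1.     -0.001 ] F [ 0.49  1.56 -0.13] op 0.798 q [ 0.32  0.39  0.19  1.79 -0.09  0.97  2.42]
t 2.2 p [ 0.4796 -0.2906  0.2498] head 17.85 tilt [-8.e-04 -1.e+00  6.e-04] F [ 0.32  0.27 -0.08] op 0.8 q [ 0.32  0.39  0.19  1.79 -0.09  0.97  2.42]
(278, 176, 54, 125) 5289.0
[ 503.9 -300.7] [104.9  38.6] 20.39655303955078
head 21.102328751453367 width 0.037342315010951005 len 0.10510836676894666
min [ 0.4547 -0.3194]
max [ 0.5528 -0.2816]
mid [ 0.5037 -0.3005]
(394, 170, 52, 128) 5800.0
[ 473.2 -214.6] [106.3  39.8] 20.61787986755371
head 19.062613961984678 width 0.03814558947149557 len 0.1064034284948267
min [ 0.4227 -0.2324]
max [ 0.5232 -0.1977]
mid [ 0.4729 -0.215 ]
```

View pics/k.png

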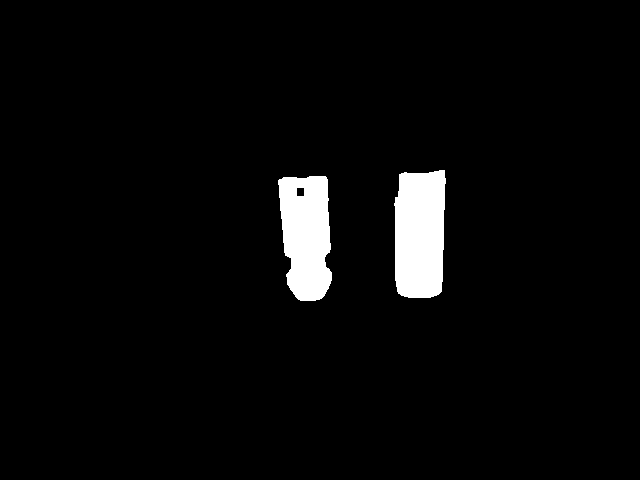

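>>> carry_out([
  [[0.01,0,-0.012],[0,-0.035,0],80],
  [[0.01,0,-0.012],[0,-0.035,0],80],
  [[0.01,0,-0.012],[0,-0.035,0],80],
  [[0.01,0,-0.012],[0,-0.035,0],80],
])

```text
clock: 2.6
ee_pos: [0.4933, -0.2968, 0.2501]
tool_rot: [[0.939, -0.001, -0.343], [0.343, 0.001, 0.939], [-0.0, -1.0, 0.001]]
wrist_force: [-1.0, -0.3, -0.8]
opening: 0.799
```

```bash
cat >> h.py <<'E'
def brass(im,m,a0,z=.05,minA=2000):
    hsv=cv2.cvtColor(im,cv2.COLOR_RGB2HSV)
    k=((hsv[...,0]>18)&(hsv[...,0]<32)&(hsv[...,1]>150)&(hsv[...,2]>90)).astype(np.uint8)*255
    k=cv2.morphologyEx(k,cv2.MORPH_OPEN,np.ones((3,3)));k=cv2.morphologyEx(k,cv2.MORPH_CLOSE,np.ones((5,5)))
    for c in cv2.findContours(k,cv2.RETR_EXTERNAL,cv2.CHAIN_APPROX_NONE)[0]:
        if cv2.contourArea(c)<minA: continue
        P=np.array([on(m,*q,z)[:2] for q in c[:,0,:].astype(float)]); a=np.radians(a0)
        for _ in range(5):
            u=np.array([np.cos(a),np.sin(a)]);v=np.array([-u[1],u[0]]); c0=P.mean(0)
            s=(P-c0)@u; w=(P-c0)@v; smin,smax=s.min(),s.max()
            sel=(s>smin+.012)&(s<smin+.052)
            f1=np.polyfit(s[sel&(w>0)],w[sel&(w>0)],1); f2=np.polyfit(s[sel&(w<0)],w[sel&(w<0)],1)
            a+=np.arctan((f1[0]+f2[0])/2)
        mid=lambda t:(np.polyval(f1,t)+np.polyval(f2,t))/2
        print('bbox',cv2.boundingRect(c),'head',np.degrees(a).round(2),'width',(np.polyval(f1,smin+.03)-np.polyval(f2,smin+.03)).round(4),'len',(smax-smin).round(4))
        for nm,t in (('min',smin),('max',smax),('mid',(smin+smax)/2)): print(nm,(c0+t*u+mid(t)*v).round(4))
E
python3 - <<'E'
from h import *
st(); m=manip.camera_model('wrist'); im=manip.capture('wrist'); cv2.imwrite('pics/w3.png',im[:,:,::-1]); st()
brass(im,m,20)
print('TOP'); brass(manip.capture('top'),manip.camera_model('top'),20,minA=300)
E
```

```text
t 2.6 p [ 0.4933 -0.2968  0.2501] head 20.06 tilt [-3.e-04 -1.e+00  9.e-04] F [-0.99 -0.25 -0.76] op 0.799 q [ 0.32  0.41  0.18  1.75 -0.09  0.99  2.46]
t 2.65 p [ 0.4933 -0.297   0.2502] head 20.04 tilt [-2.e-04 -1.e+00  6.e-04] F [-0.82  0.34 -0.02] op 0.802 q [ 0.33  0.41  0.18  1.75 -0.09  0.99  2.46]
bbox (289, 159, 51, 127) head 21.09 width 0.0374 len 0.1044
min [ 0.4549 -0.3192]
max [ 0.5523 -0.2816]
mid [ 0.5036 -0.3004]
bbox (402, 158, 56, 129) head 16.68 width 0.0373 len 0.1069
min [ 0.4211 -0.2309]
max [ 0.5235 -0.2002]
mid [ 0.4723 -0.2156]
TOP
bbox (340, 263, 25, 38) head 20.6 width 0.0363 len 0.0967
min [ 0.4211 -0.2334]
max [ 0.5117 -0.1993]
mid [ 0.4664 -0.2164]
```

```bash
python3 - <<'E'
from h import *
print(rel((.4925,-.3045,.12),20),rel((.4925,-.3045,.05),20))
E
```

```text
(array([-0.0032,  0.1303, -0.0066]), array([-0.0004,  0.0006, -0.0001])) (array([-0.0032,  0.2003, -0.0066]), array([-0.0004,  0.0006, -0.0001]))
```

>>> carry_out([
  [[-0.003,0.04,-0.0065],[0,0,0],80],
  [[-0.003,0.08,-0.0065],[0,0,0],80],
  [[-0.003,0.1,-0.0065],[0,0,0],80],
  [[-0.003,0.1,-0.0065],[0,0,0],80],
  [[-0.003,0.1,-0.0065],[0,0,0],80],
])

```text
clock: 3.2
ee_pos: [0.4931, -0.3052, 0.1509]
tool_rot: [[0.94, 0.0, -0.342], [0.342, -0.0, 0.94], [0.0, -1.0, -0.0]]
wrist_force: [1.0, 0.6, 1.1]
opening: 0.796
```

```bash
python3 - <<'E'
from h import *
st(); m=manip.camera_model('wrist'); im=manip.capture('wrist'); cv2.imwrite('pics/w4.png',im[:,:,::-1]); st()
brass(im,m,20); print(proj(m,(.4925,-.3045,.05)))
E
```

```text
t 3.2 p [ 0.4931 -0.3052  0.1509] head 20.01 tilt [ 1.e-04 -1.e+00 -3.e-04] F [1.02 0.57 1.14] op 0.796 q [ 0.36  0.55  0.16  1.81 -0.12  0.79  2.5 ]
t 3.25 p [ 0.4938 -0.3055  0.1517] head 20.01 tilt [ 0.0014 -1.     -0.0016] F [ 0.08 -1.03  0.09] op 0.803 q [ 0.36  0.55  0.16  1.81 -0.12  0.79  2.5 ]
bbox (290, 179, 72, 177) head 20.84 width 0.0382 len 0.1077
min [ 0.4545 -0.3188]
max [ 0.5552 -0.2805]
mid [ 0.5049 -0.2996]
bbox (447, 178, 87, 182) head 20.85 width 0.0406 len 0.1116
min [ 0.422  -0.2326]
max [ 0.5263 -0.1928]
mid [ 0.4742 -0.2127]
[326.24524701 250.80336594]
```

View pics/w4.png

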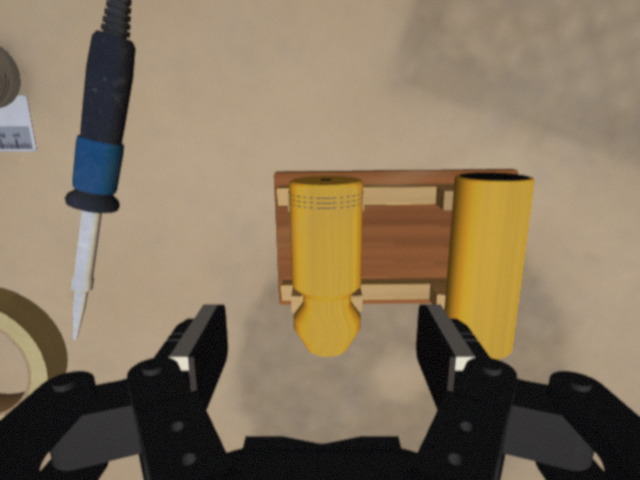

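The wrist view shows the eyepiece centred between the jaws, with the peep hole at (325,180) and the groove floor at (327,297). The eye end measures (0.4545, -0.319), so the centre is at (0.5015, -0.302). The pads will land at about -8.5 mm on the barrel, so I'll descend and grip.

>>> carry_out([
  [[0,0.03,0.001],[0,0,0],80],
  [[0,0.06,0.001],[0,0,0],80],
  [[0,0.085,0.001],[0,0,0],80],
  [[0,0.101,0.001],[0,0,0],80],
  [[0,0.101,0.001],[0,0,0],80],
  [[0,0.101,0.001],[0,0,0],80],
])

```text
clock: 3.85
ee_pos: [0.4935, -0.3048, 0.0506]
tool_rot: [[0.94, 0.002, -0.342], [0.342, -0.001, 0.94], [0.001, -1.0, -0.001]]
wrist_force: [-0.2, 0.1, 0.7]
opening: 0.8
```

>>> carry_out([
  [[0,0,0],[0,0,0],30],
  [[0,0,0],[0,0,0],30],
  [[0,0,0],[0,0,0],30],
  [[0,0,0],[0,0,0],30],
  [[0,0,0],[0,0,0],30],
  [[0,0,0],[0,0,0],30],
  [[0,0,0],[0,0,0],30],
  [[0,0,0],[0,0,0],30],
  [[0,0,0],[0,0,0],30],
  [[0,0,0],[0,0,0],30],
])

```text
clock: 4.85
ee_pos: [0.4928, -0.3033, 0.0498]
tool_rot: [[0.939, 0.0, -0.343], [0.343, 0.001, 0.939], [0.0, -1.0, 0.001]]
wrist_force: [-1.8, 3.9, 6.3]
opening: 0.443
```

```bash
python3 - <<'E'
from h import *
st()
E
```

```text
t 4.85 p [ 0.4928 -0.3033  0.0498] head 20.04 tilt [ 5.e-04 -1.e+00  1.e-03] F [-1.78  3.93  6.3 ] op 0.443 q [ 0.38  0.7   0.13  1.85 -0.15  0.6   2.52]
```

Gripped. Lifting now.

>>> carry_out([
  [[0,-0.01,0],[0,0,0],30],
  [[0,-0.03,0],[0,0,0],30],
  [[0,-0.06,0],[0,0,0],30],
  [[0,-0.1,0],[0,0,0],30],
  [[0,-0.15,0],[0,0,0],30],
  [[0,-0.15,0],[0,0,0],30],
  [[0,-0.15,0],[0,0,0],30],
  [[0,-0.15,0],[0,0,0],30],
])

```text
clock: 5.65
ee_pos: [0.4918, -0.3039, 0.1983]
tool_rot: [[0.94, -0.002, -0.342], [0.342, 0.001, 0.94], [-0.001, -1.0, 0.001]]
wrist_force: [-0.9, -0.5, -1.4]
opening: 0.452
```

```bash
python3 - <<'E'
from h import *
st(); m=manip.camera_model('wrist'); im=manip.capture('wrist'); cv2.imwrite('pics/w5.png',im[:,:,::-1]); st()
m=manip.camera_model('top'); im=manip.capture('top'); 
cv2.imwrite('pics/t5.png',cv2.resize(im[190:300,215:315,::-1],None,fx=5,fy=5,interpolation=cv2.INTER_CUBIC))
print(rel((.46,.046,.2),-4), rel((.40,.046,.2),-4))
E
```

```text
t 5.65 p [ 0.4918 -0.3039  0.1983] head 20.0 tilt [-0.0014 -1.      0.0012] F [-0.95 -0.52 -1.42] op 0.452 q [ 0.34  0.48  0.18  1.79 -0.1   0.89  2.49]
t 5.7 p [ 0.4915 -0.3038  0.1979] head 20.0 tilt [-0.002  -1.      0.0019] F [-0.01 -0.3  -1.64] op 0.448 q [ 0.34  0.48  0.18  1.79 -0.1   0.89  2.49]
(array([ 0.09  , -0.0018,  0.3395]), array([-0.0016,  0.4189, -0.0026])) (array([ 0.0336, -0.0016,  0.36  ]), array([-0.0016,  0.4189, -0.0026]))
```

View pics/w5.png

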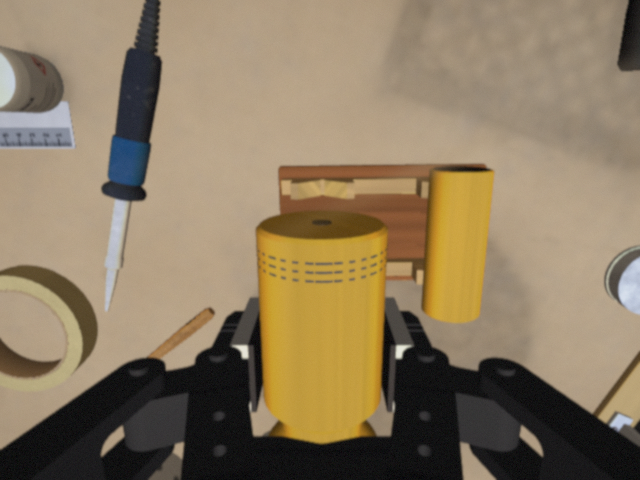

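View pics/t5.png

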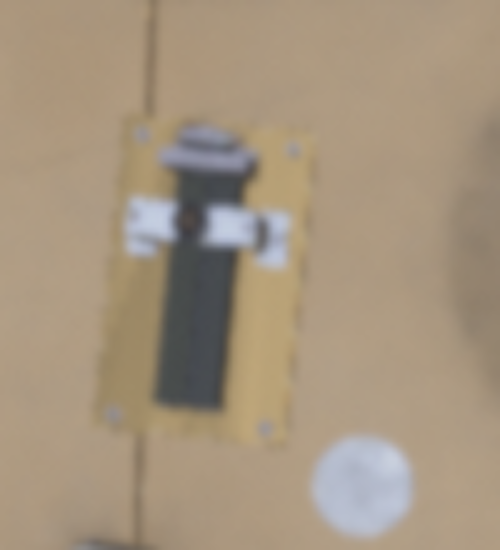

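The eyepiece is held level and the tube is undisturbed. I'll move to a viewpoint beside the jig so the held piece doesn't hide the V.

```bash
python3 - <<'E'
from h import *
print(rel((.46,-.06,.24),-4))
E
```

```text
(array([ 0.0536, -0.0419,  0.2399]), array([-0.0016,  0.4189, -0.0026]))
```

>>> carry_out([
  [[0.01,-0.01,0.04],[0,0.08,0],30],
  [[0.02,-0.02,0.08],[0,0.16,0],30],
  [[0.03,-0.03,0.12],[0,0.24,0],30],
  [[0.04,-0.04,0.16],[0,0.32,0],30],
  [[0.05,-0.04,0.2],[0,0.4,0],30],
  [[0.054,-0.04,0.23],[0,0.419,0],30],
  [[0.054,-0.04,0.24],[0,0.419,0],30],
  [[0.054,-0.04,0.24],[0,0.419,0],30],
  [[0.054,-0.04,0.24],[0,0.419,0],30],
  [[0.054,-0.04,0.24],[0,0.419,0],30],
  [[0.054,-0.04,0.24],[0,0.419,0],30],
])

```text
clock: 6.85
ee_pos: [0.4614, -0.0616, 0.2392]
tool_rot: [[0.997, -0.0, 0.072], [-0.072, -0.0, 0.997], [-0.0, -1.0, -0.0]]
wrist_force: [0.5, -0.2, -1.1]
opening: 0.451
```

```bash
python3 - <<'E'
from h import *
import pickle
st(); m=manip.camera_model('wrist'); im=manip.capture('wrist'); cv2.imwrite('pics/w6.png',im[:,:,::-1]); pickle.dump(m,open('m6.pkl','wb')); st()
E
```

```text
t 6.85 p [ 0.4614 -0.0616  0.2392] head -4.12 tilt [-0.e+00 -1.e+00 -5.e-04] F [ 0.48 -0.2  -1.11] op 0.451 q [-0.13  0.24  0.19  2.03 -0.06  0.88  1.59]
t 6.9 p [ 0.4613 -0.0613  0.2392] head -4.1 tilt [-1.e-04 -1.e+00 -4.e-04] F [-0.01  0.04 -1.2 ] op 0.45 q [-0.13  0.24  0.19  2.03 -0.06  0.88  1.59]
```

View pics/w6.png

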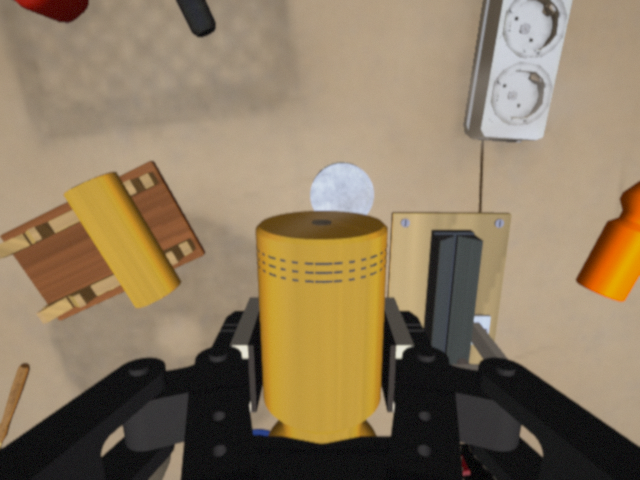

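The wrist view shows the V-block from its mouth at (456,234) down to (450,360) and the base's front corners at (393,212) and (509,213). I'll zoom in on it.

```bash
python3 - <<'E'
import cv2
a=cv2.imread('pics/w6.png')[200:370,380:530]
cv2.imwrite('pics/w6z.png',cv2.resize(a,None,fx=4,fy=3.5,interpolation=cv2.INTER_CUBIC))
E
```

```text
(no output)
```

View pics/w6z.png

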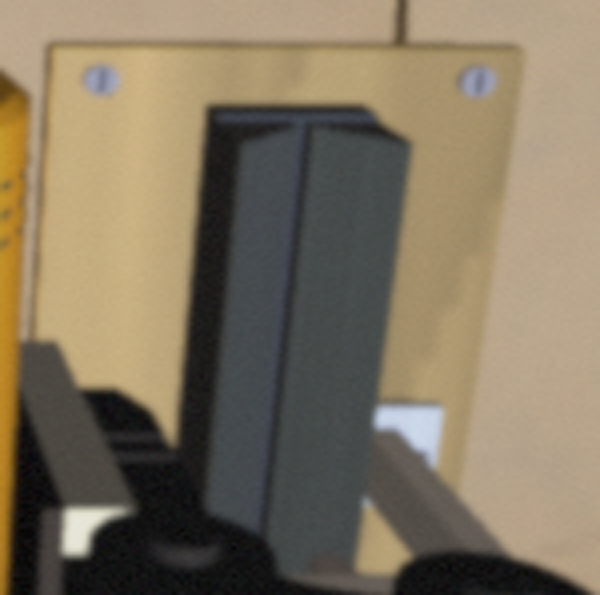

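```bash
python3 - <<'E'
from h import *
import pickle
m=pickle.load(open('m6.pkl','rb'))
def P(x,y,z): return on(m,380+x/4,200+y/3.5,z)
L=[P(240,145,.038),P(205,500,.038)];R=[P(410,145,.038),P(355,570,.038)];B=[P(305,125,.0217),P(265,530,.0217)]
for n,l in (('L',L),('R',R),('B',B)):
    d=l[1]-l[0]; print(n,l[0].round(4),l[1].round(4),np.degrees(np.arctan2(d[1],d[0])))
C=[P(47,43,.008),P(522,47,.008)]; print('corners',C,np.linalg.norm(C[0]-C[1]),'mid',(C[0]+C[1])/2)
d=C[1]-C[0]; print('head from front edge',np.degrees(np.arctan2(d[1],d[0]))-90)
S=[P(100,80,.008),P(477,82,.008)];d=S[1]-S[0];print('screws',S,np.degrees(np.arctan2(d[1],d[0]))-90)
# held eye end
for uv in ((322,222),): print('peep',on(m,*uv,.239))
E
```

```text
L [0.4916 0.0315 0.038 ] [0.5841 0.0245 0.038 ] -4.314956426947767
R [0.4941 0.0661 0.038 ] [0.6065 0.0579 0.038 ] -4.163056268847223
B [0.4925 0.0497 0.0217] [0.6037 0.0425 0.0217] -3.716580960165212
corners [array([ 0.47125273, -0.00253522,  0.008     ]), array([0.47972327, 0.10096705, 0.008     ])] 0.10384830169906878 mid [0.475488   0.04921591 0.008     ]
head from front edge -4.67861246207849
screws [array([0.4815833, 0.0088579, 0.008    ]), array([0.48805334, 0.09158492, 0.008     ])] -4.4719730116101175
peep [ 0.42091376 -0.06006354  0.239     ]
```

```bash
python3 - <<'E'
from h import *
print(rel((.503,.0499,.12),-4.2))
E
```

```text
(array([0.0336, 0.1191, 0.114 ]), array([ 0.0004,  0.0017, -0.0001]))
```

>>> carry_out([
  [[0.01,0,0.04],[0,0,0],30],
  [[0.02,0,0.08],[0,0,0],30],
  [[0.0335,0.02,0.114],[0,0.002,0],30],
  [[0.0335,0.06,0.114],[0,0.002,0],30],
  [[0.0335,0.1,0.114],[0,0.002,0],30],
  [[0.0335,0.12,0.114],[0,0.002,0],30],
  [[0.0335,0.12,0.114],[0,0.002,0],30],
  [[0.0335,0.12,0.114],[0,0.002,0],30],
  [[0.0335,0.12,0.114],[0,0.002,0],30],
])

```text
clock: 7.8
ee_pos: [0.5039, 0.0511, 0.1208]
tool_rot: [[0.997, 0.003, 0.072], [-0.072, 0.0, 0.997], [0.003, -1.0, 0.001]]
wrist_force: [-0.4, -0.5, -1.9]
opening: 0.45
```

```bash
python3 - <<'E'
from h import *
st(); m=manip.camera_model('wrist'); im=manip.capture('wrist'); cv2.imwrite('pics/w7.png',im[:,:,::-1])
im=manip.capture('scene'); cv2.imwrite('pics/s7.png',cv2.resize(im[180:300,230:380,::-1],None,fx=5,fy=5,interpolation=cv2.INTER_CUBIC)); st()
E
```

```text
t 7.8 p [0.5039 0.0511 0.1208] head -4.14 tilt [ 2.8e-03 -1.0e+00  7.0e-04] F [-0.37 -0.54 -1.86] op 0.45 q [-0.28  0.49  0.11  2.02 -0.09  0.64  1.39]
t 7.9 p [0.5037 0.0512 0.1207] head -4.13 tilt [ 2.8e-03 -1.0e+00  7.0e-04] F [-0.14 -0.06 -1.76] op 0.449 q [-0.28  0.49  0.11  2.02 -0.09  0.64  1.39]
```

View pics/w7.png

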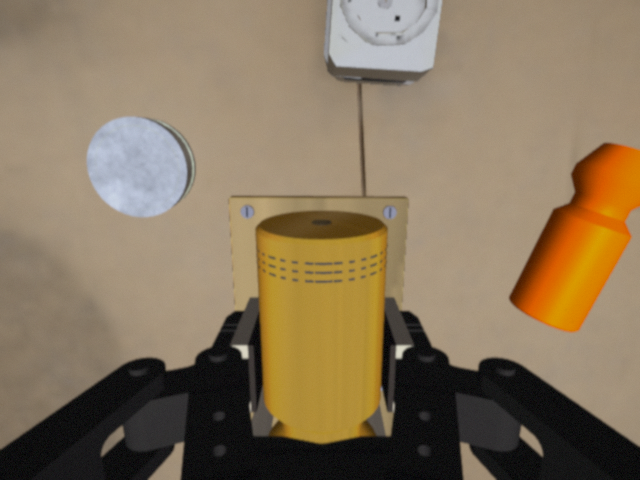

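View pics/s7.png

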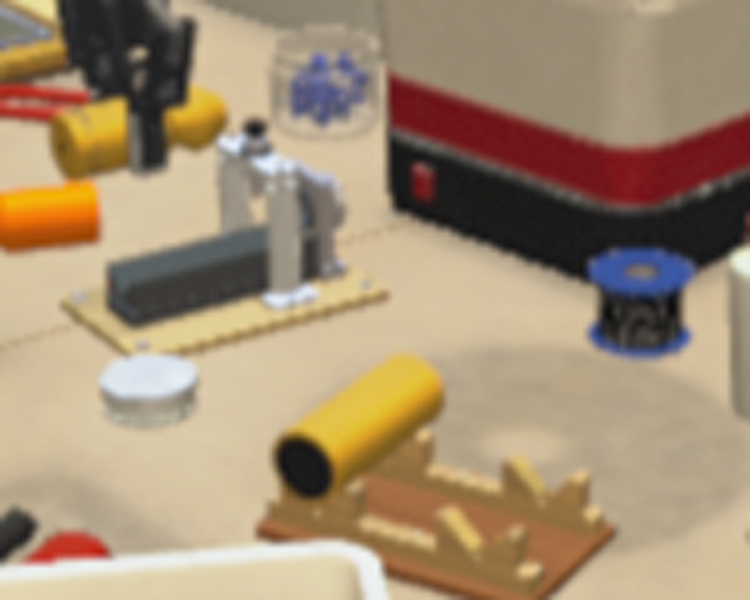

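```bash
python3 - <<'E'
from h import *
m=manip.camera_model('wrist'); s=manip.observe(); p=s['ee_pos']; R=np.array(s['tool_rot']); v=R[:,2]; u=R[:,0]
def lat(u0,v0,z):
    q=on(m,u0,v0,z)-p; return (q@u).round(4),(q@v).round(4)
print('peep',lat(322,222,.1207)); 
for n,uv in dict(cL=(229,197),cR=(408,197),sL=(247,212),sR=(391,213)).items(): print(n,lat(*uv,.008))
print('cam',-np.array(m['R']).T@m['t'], m['R'][2], 'tool', (-np.array(m['R']).T@m['t']-p)@v, np.array(m['R'])@v)
E
```

```text
peep (np.float64(-0.0405), np.float64(-0.0014))
cL (np.float64(-0.0285), np.float64(-0.055))
cR (np.float64(-0.0285), np.float64(0.0484))
sL (np.float64(-0.0197), np.float64(-0.0451))
sR (np.float64(-0.0191), np.float64(0.039))
cam [0.43325211 0.05470305 0.24596549] [ 0.28175759 -0.01999751 -0.95927721] tool -0.0014755092393979009 [ 9.99999930e-01  3.23811484e-05 -3.73561213e-04]
```

The base's front corners show at (229,197) and (408,197). Corrected for the camera's lateral bias, the jaws should move about 1.5 mm to tool -z. The piece would then lie at jig x ≈ -53 mm. Lowering now.

>>> carry_out([
  [[0,0.02,-0.0015],[0,0,0],30],
  [[0,0.04,-0.0015],[0,0,0],30],
  [[0,0.055,-0.0015],[0,0,0],30],
  [[0,0.064,-0.0015],[0,0,0],30],
  [[0,0.064,-0.0015],[0,0,0],30],
  [[0,0.064,-0.0015],[0,0,0],30],
  [[0,0.064,-0.0015],[0,0,0],30],
])

```text
clock: 8.6
ee_pos: [0.5032, 0.0497, 0.0562]
tool_rot: [[0.997, 0.002, 0.072], [-0.072, 0.0, 0.997], [0.002, -1.0, 0.0]]
wrist_force: [-0.0, -0.2, -2.0]
opening: 0.449
```

>>> carry_out([
  [[0,0.001,0],[0,0,0],30],
  [[0,0.002,0],[0,0,0],30],
  [[0,0.003,0],[0,0,0],30],
  [[0,0.004,0],[0,0,0],30],
  [[0,0.004,0],[0,0,0],30],
  [[0,0.004,0],[0,0,0],30],
])

```text
clock: 9.2
ee_pos: [0.5024, 0.0497, 0.0512]
tool_rot: [[0.997, -0.0, 0.072], [-0.072, -0.0, 0.997], [-0.0, -1.0, -0.0]]
wrist_force: [-0.5, -1.0, -0.9]
opening: 0.454
```

```bash
python3 -c "
from h import *
st()"
```

```text
t 9.2 p [0.5024 0.0497 0.0512] head -4.11 tilt [-1.e-04 -1.e+00 -1.e-04] F [-0.52 -0.99 -0.95] op 0.454 q [-0.26  0.62  0.09  2.04 -0.11  0.49  1.41]
```

>>> carry_out([
  [[0,0.0005,0],[0,0,0],30],
  [[0,0.001,0],[0,0,0],30],
  [[0,0.001,0],[0,0,0],30],
  [[0,0.001,0],[0,0,0],30],
])

```text
clock: 9.6
ee_pos: [0.5025, 0.0497, 0.0503]
tool_rot: [[0.997, 0.0, 0.072], [-0.072, -0.0, 0.997], [0.0, -1.0, 0.0]]
wrist_force: [-0.2, -0.4, -1.1]
opening: 0.448
```

```bash
python3 -c "
from h import *
st()"
```

```text
t 9.6 p [0.5025 0.0497 0.0503] head -4.11 tilt [ 1.e-04 -1.e+00  0.e+00] F [-0.21 -0.43 -1.11] op 0.448 q [-0.26  0.62  0.09  2.04 -0.11  0.49  1.41]
```

>>> carry_out([
  [[0,0.0005,0],[0,0,0],30],
  [[0,0.001,0],[0,0,0],30],
  [[0,0.001,0],[0,0,0],30],
  [[0,0.001,0],[0,0,0],30],
])

```text
clock: 10.0
ee_pos: [0.5027, 0.0492, 0.0494]
tool_rot: [[0.997, 0.0, 0.072], [-0.072, -0.0, 0.997], [0.0, -1.0, -0.0]]
wrist_force: [-0.4, -1.4, 1.6]
opening: 0.452
```

```bash
python3 -c "
from h import *
st()"
```

```text
t 10.0 p [0.5027 0.0492 0.0494] head -4.14 tilt [ 4.e-04 -1.e+00 -3.e-04] F [-0.45 -1.41  1.55] op 0.452 q [-0.25  0.62  0.09  2.04 -0.11  0.49  1.41]
```

First contact, with the flank pushing slightly to -y. I'll shift 0.8 mm that way and seat a bit more.

>>> carry_out([
  [[0,0,-0.0004],[0,0,0],30],
  [[0,0,-0.0008],[0,0,0],30],
  [[0,0.0004,-0.0008],[0,0,0],30],
  [[0,0.0004,-0.0008],[0,0,0],30],
  [[0,0.0004,-0.0008],[0,0,0],30],
])

```text
clock: 10.5
ee_pos: [0.5027, 0.0492, 0.0493]
tool_rot: [[0.997, 0.001, 0.072], [-0.072, 0.0, 0.997], [0.001, -1.0, 0.0]]
wrist_force: [-1.5, -0.8, 8.0]
opening: 0.447
```

```bash
python3 -c "
from h import *
st()"
```

```text
t 10.5 p [0.5027 0.0492 0.0493] head -4.11 tilt [ 6.e-04 -1.e+00  4.e-04] F [-1.52 -0.85  8.03] op 0.447 q [-0.25  0.62  0.08  2.04 -0.11  0.49  1.41]
```

It's seated on both flanks, with a stiff reaction of about 8 N. I'll ease up, release and rise.

>>> carry_out([
  [[0,-0.0004,0],[0,0,0],30],
  [[0,-0.0004,0],[0,0,0],30],
  [[0,-0.0004,0],[0,0,0],55],
  [[0,-0.0004,0],[0,0,0],60],
  [[0,-0.0004,0],[0,0,0],65],
  [[0,-0.0004,0],[0,0,0],70],
  [[0,-0.0004,0],[0,0,0],70],
  [[0,-0.0004,0],[0,0,0],70],
  [[0,-0.0004,0],[0,0,0],70],
])

```text
clock: 11.4
ee_pos: [0.5024, 0.0489, 0.0493]
tool_rot: [[0.997, -0.0, 0.072], [-0.072, 0.0, 0.997], [-0.0, -1.0, 0.0]]
wrist_force: [-0.1, 0.6, -0.4]
opening: 0.699
```

>>> carry_out([
  [[0,-0.02,0],[0,0,0],70],
  [[0,-0.05,0],[0,0,0],70],
  [[-0.03,-0.08,0],[0,0,0],70],
  [[-0.06,-0.1,0],[0,0,0],70],
  [[-0.09,-0.1,0],[0,0,0],30],
  [[-0.09,-0.1,0],[0,0,0],0],
  [[-0.09,-0.1,0],[0,0,0],0],
  [[-0.09,-0.1,0],[0,0,0],0],
  [[-0.09,-0.1,0],[0,0,0],0],
  [[-0.09,-0.1,0],[0,0,0],0],
  [[-0.09,-0.1,0],[0,0,0],0],
])

```text
clock: 12.5
ee_pos: [0.4129, 0.0552, 0.1491]
tool_rot: [[0.997, -0.0, 0.072], [-0.072, -0.0, 0.997], [-0.0, -1.0, -0.0]]
wrist_force: [-1.2, 0.9, 0.9]
opening: 0.002
```

```bash
python3 - <<'E'
from h import *
import pickle
st(); m=manip.camera_model('wrist'); im=manip.capture('wrist'); cv2.imwrite('pics/w8.png',im[:,:,::-1]); pickle.dump(m,open('m8.pkl','wb'))
im=manip.capture('scene'); cv2.imwrite('pics/s8.png',cv2.resize(im[180:300,230:380,::-1],None,fx=5,fy=5,interpolation=cv2.INTER_CUBIC)); st()
E
```

```text
t 12.5 p [0.4129 0.0552 0.1491] head -4.12 tilt [-2.e-04 -1.e+00 -2.e-04] F [-1.15  0.94  0.9 ] op 0.002 q [-0.34  0.31  0.12  2.21 -0.06  0.62  1.32]
t 12.6 p [0.4128 0.0553 0.1492] head -4.12 tilt [-1.e-04 -1.e+00 -1.e-04] F [-0.27 -0.12  0.25] op -0.005 q [-0.34  0.31  0.12  2.21 -0.06  0.62  1.32]
```

View pics/w8.png

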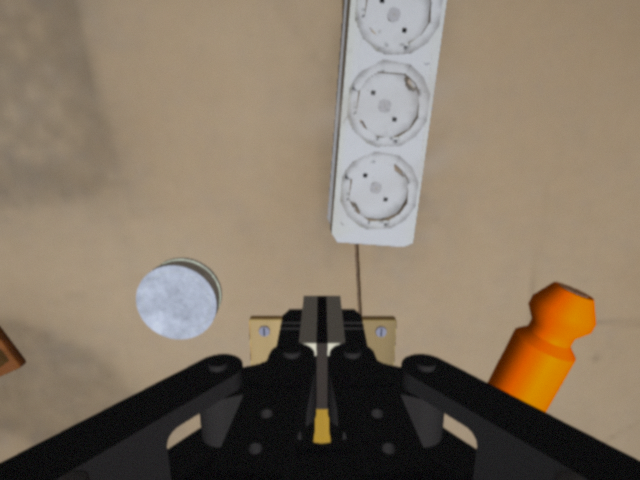

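View pics/s8.png

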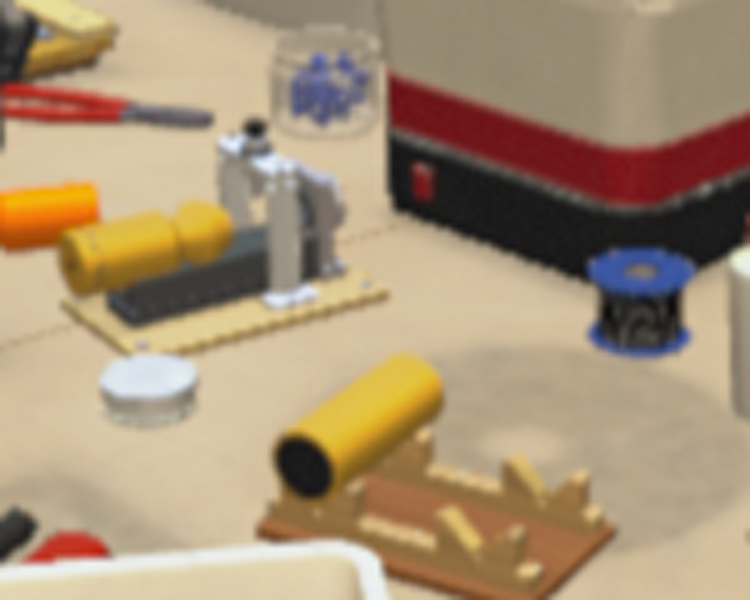

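The eyepiece lies in the open V, nose towards the stop: scene-zoom eye end at (80,265), nose at (220,225). I'll close the jaws, come down behind the eye end and push with the fingertips slightly below the axis, using a small forward tilt.

```bash
python3 -c "
from h import *
print(rel((.435,.0539,.064),-4.15))"
```

```text
(array([0.0223, 0.0852, 0.0003]), array([ 0.0001,  0.0005, -0.0001]))
```

>>> carry_out([
  [[0.022,0.02,0],[0,0,-0.035],0],
  [[0.022,0.045,0],[0,0,-0.035],0],
  [[0.022,0.07,0],[0,0,-0.035],0],
  [[0.022,0.085,0],[0,0,-0.035],0],
  [[0.022,0.085,0],[0,0,-0.035],0],
  [[0.022,0.085,0],[0,0,-0.035],0],
  [[0.022,0.085,0],[0,0,-0.035],0],
])

```text
clock: 13.3
ee_pos: [0.4353, 0.0538, 0.0651]
tool_rot: [[0.997, 0.036, 0.072], [-0.072, -0.002, 0.997], [0.036, -0.999, 0.0]]
wrist_force: [0.2, -0.5, 0.3]
opening: -0.001
```

```bash
python3 - <<'E'
from h import *
st(); im=manip.capture('scene'); cv2.imwrite('pics/s9.png',cv2.resize(im[180:280,230:350,::-1],None,fx=6,fy=6,interpolation=cv2.INTER_CUBIC)); st()
E
```

```text
t 13.3 p [0.4353 0.0538 0.0651] head -4.12 tilt [ 3.640e-02 -9.993e-01  4.000e-04] F [ 0.18 -0.48  0.27] op -0.001 q [-0.31  0.51  0.09  2.22 -0.09  0.38  1.35]
t 13.35 p [0.4353 0.0539 0.0652] head -4.12 tilt [ 3.670e-02 -9.993e-01  5.000e-04] F [-0.05  0.69  0.11] op 0.001 q [-0.31  0.51  0.09  2.22 -0.09  0.38  1.35]
```

View pics/s9.png

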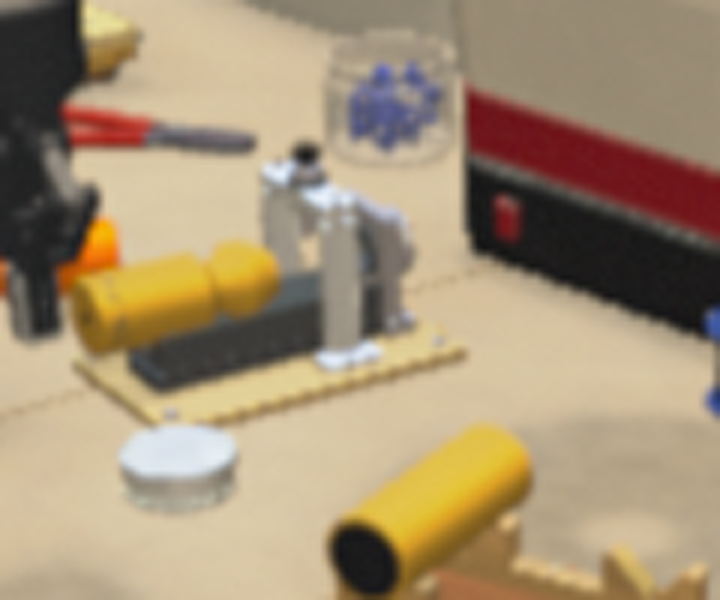

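>>> carry_out([
  [[0.004,0.0,0],[0,0,0],0],
  [[0.008,0.0003,0],[0,0,0],0],
  [[0.011,0.0004,0],[0,0,0],0],
  [[0.013,0.0005,0],[0,0,0],0],
  [[0.015,0.0006,0],[0,0,0],0],
  [[0.017,0.0006,0],[0,0,0],0],
  [[0.019,0.0007,0],[0,0,0],0],
  [[0.021,0.0008,0],[0,0,0],0],
  [[0.023,0.0009,0],[0,0,0],0],
  [[0.025,0.001,0],[0,0,0],0],
  [[0.027,0.001,0],[0,0,0],0],
])

```text
clock: 14.45
ee_pos: [0.4617, 0.0518, 0.0642]
tool_rot: [[0.997, 0.035, 0.072], [-0.072, -0.003, 0.997], [0.035, -0.999, -0.0]]
wrist_force: [-0.2, 0.3, -1.2]
opening: -0.001
```

```bash
python3 - <<'E'
from h import *
st(); im=manip.capture('scene'); cv2.imwrite('pics/s10.png',cv2.resize(im[180:280,230:350,::-1],None,fx=6,fy=6,interpolation=cv2.INTER_CUBIC)); st()
E
```

```text
t 14.45 p [0.4617 0.0518 0.0642] head -4.11 tilt [ 0.0349 -0.9994 -0.    ] F [-0.23  0.28 -1.23] op -0.001 q [-0.29  0.54  0.09  2.16 -0.09  0.41  1.37]
t 14.5 p [0.4621 0.0518 0.0643] head -4.12 tilt [ 3.550e-02 -9.994e-01  1.000e-04] F [-0.56  0.4   0.1 ] op -0.0 q [-0.29  0.54  0.09  2.16 -0.09  0.41  1.37]
```

View pics/s10.png

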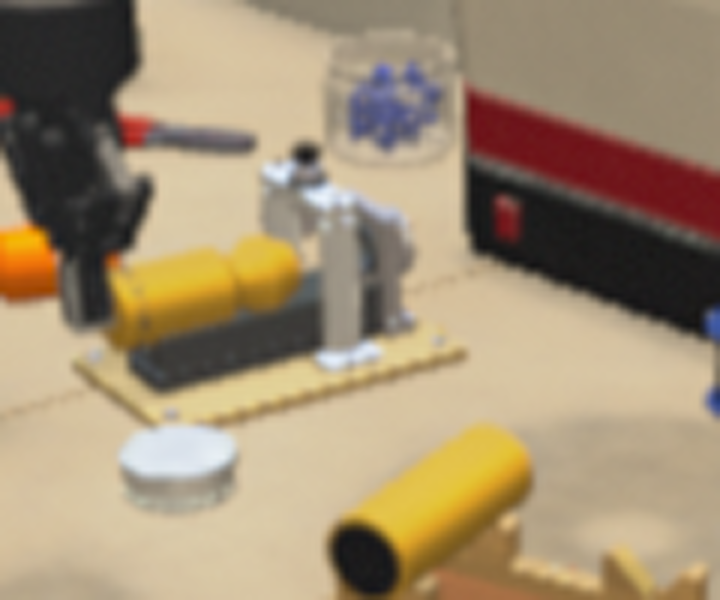

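The push works (about 12 mm in, touching the eye face at scene-zoom (115,310)). Past the plunger, though, the free eyepiece would snap onto the bush uncontrolled. The eye end has room for the jaws, so I'll regrip it there to keep it in check.

>>> carry_out([
  [[-0.01,0,0],[0,0,0],0],
  [[-0.012,-0.01,0],[0,0,0],0],
  [[-0.012,-0.04,0],[0,0,0.02],20],
  [[-0.012,-0.06,0],[0,0,0.035],50],
  [[-0.012,-0.07,0],[0,0,0.035],80],
  [[-0.012,-0.07,0],[0,0,0.035],80],
  [[-0.012,-0.07,0],[0,0,0.035],80],
  [[-0.012,-0.07,0],[0,0,0.035],80],
  [[-0.012,-0.07,0],[0,0,0.035],80],
])

```text
clock: 15.4
ee_pos: [0.4464, 0.0527, 0.133]
tool_rot: [[0.997, -0.002, 0.072], [-0.072, -0.0, 0.997], [-0.002, -1.0, -0.001]]
wrist_force: [0.2, 0.2, 0.1]
opening: 0.802
```

```bash
python3 - <<'E'
from h import *
st(); print(rel((.486,.0502,.13),-4.15),rel((.486,.0502,.05),-4.15))
E
```

```text
t 15.4 p [0.4464 0.0527 0.133 ] head -4.1 tilt [-1.6e-03 -1.0e+00 -6.0e-04] F [0.21 0.23 0.06] op 0.802 q [-0.31  0.39  0.11  2.15 -0.07  0.61  1.35]
(array([0.0397, 0.0029, 0.0003]), array([ 0.0006,  0.0008, -0.0016])) (array([0.0398, 0.0829, 0.0003]), array([ 0.0006,  0.0008, -0.0016]))
```

>>> carry_out([
  [[0.02,0,0],[0,0,0],80],
  [[0.04,0,0],[0,0,0],80],
  [[0.04,0,0],[0,0,0],80],
  [[0.04,0,0],[0,0,0],80],
  [[0.04,0,0],[0,0,0],80],
])

```text
clock: 15.9
ee_pos: [0.4857, 0.0499, 0.1332]
tool_rot: [[0.997, -0.002, 0.072], [-0.072, -0.0, 0.997], [-0.002, -1.0, -0.0]]
wrist_force: [0.1, -0.2, -0.2]
opening: 0.797
```

```bash
python3 - <<'E'
from h import *
st(); m=manip.camera_model('wrist'); s=manip.observe(); im=manip.capture('wrist'); cv2.imwrite('pics/w11.png',im[:,:,::-1]); brass(im,m,-4.15); 
print(rel((.486,.0502,.05),-4.15)); R=np.array(s['tool_rot'])
E
```

```text
t 15.9 p [0.4857 0.0499 0.1332] head -4.11 tilt [-1.9e-03 -1.0e+00 -4.0e-04] F [ 0.06 -0.16 -0.21] op 0.797 q [-0.29  0.44  0.11  2.05 -0.08  0.65  1.38]
bbox (286, 244, 75, 176) head -4.41 width 0.0386 len 0.1086
min [0.4765 0.0497]
max [0.5848 0.0413]
mid [0.5307 0.0455]
(array([0.0002, 0.0834, 0.0003]), array([ 0.0003,  0.0008, -0.0015]))
```

View pics/w11.png

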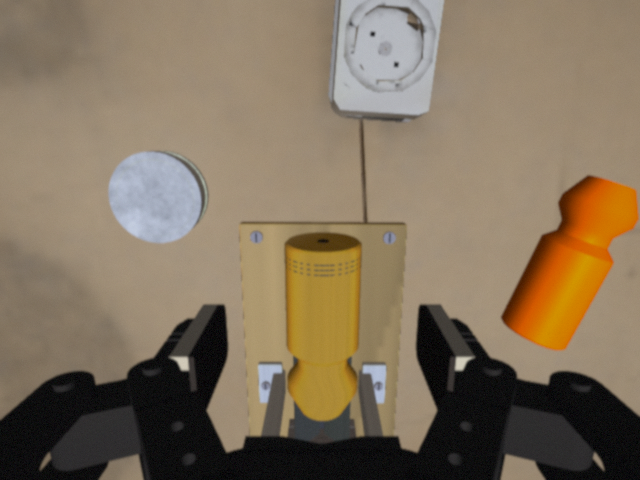

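The eye end is at (322,241), about x = 0.476, with the jaws centred over the barrel. Descending to grip with the pads just inside the eye end.

>>> carry_out([
  [[0.002,0.03,0],[0,0,0],80],
  [[0.002,0.055,0],[0,0,0],80],
  [[0.002,0.075,0],[0,0,0],80],
  [[0.002,0.083,0],[0,0,0],80],
  [[0.002,0.083,0],[0,0,0],80],
  [[0.002,0.083,0],[0,0,0],80],
])

```text
clock: 16.55
ee_pos: [0.4893, 0.0499, 0.0514]
tool_rot: [[0.997, 0.001, 0.072], [-0.072, 0.0, 0.997], [0.001, -1.0, 0.0]]
wrist_force: [-0.3, 0.3, 0.2]
opening: 0.794
```

>>> carry_out([
  [[0,0,0],[0,0,0],60],
  [[0,0,0],[0,0,0],50],
  [[0,0,0],[0,0,0],30],
  [[0,0,0],[0,0,0],30],
  [[0,0,0],[0,0,0],30],
  [[0,0,0],[0,0,0],30],
  [[0,0,0],[0,0,0],30],
  [[0,0,0],[0,0,0],30],
])

```text
clock: 17.35
ee_pos: [0.4897, 0.0501, 0.0516]
tool_rot: [[0.997, 0.001, 0.072], [-0.072, 0.001, 0.997], [0.001, -1.0, 0.001]]
wrist_force: [-0.8, 0.7, 6.8]
opening: 0.452
```

```bash
python3 -c "
from h import *
st()"
```

```text
t 17.35 p [0.4897 0.0501 0.0516] head -4.12 tilt [ 1.4e-03 -1.0e+00  6.0e-04] F [-0.77  0.72  6.79] op 0.452 q [-0.26  0.6   0.08  2.07 -0.11  0.47  1.4 ]
```

>>> carry_out([
  [[0,-0.0002,0],[0,0,0],30],
  [[0,-0.0004,0],[0,0,0],30],
  [[0,-0.0004,0],[0,0,0],30],
])

```text
clock: 17.65
ee_pos: [0.4896, 0.0501, 0.0516]
tool_rot: [[0.997, 0.001, 0.072], [-0.072, 0.0, 0.997], [0.001, -1.0, 0.0]]
wrist_force: [0.6, 2.0, 5.0]
opening: 0.447
```

```bash
python3 -c "
from h import *
st()"
```

```text
t 17.65 p [0.4896 0.0501 0.0516] head -4.11 tilt [ 1.3e-03 -1.0e+00  5.0e-04] F [0.58 2.04 4.95] op 0.447 q [-0.26  0.6   0.08  2.07 -0.11  0.47  1.4 ]
```

>>> carry_out([
  [[0,-0.0003,0],[0,0,0],30],
  [[0.001,-0.0003,0],[0,0,0],30],
  [[0.002,-0.0003,0],[0,0,0],30],
  [[0.003,-0.0003,0],[0,0,0],30],
  [[0.004,-0.0003,0],[0,0,0],30],
])

```text
clock: 18.15
ee_pos: [0.4928, 0.0498, 0.0516]
tool_rot: [[0.997, -0.001, 0.072], [-0.072, 0.0, 0.997], [-0.001, -1.0, 0.0]]
wrist_force: [-0.8, 2.3, 6.1]
opening: 0.45
```

```bash
python3 -c "
from h import *
st()"
```

```text
t 18.15 p [0.4928 0.0498 0.0516] head -4.1 tilt [-7.e-04 -1.e+00  2.e-04] F [-0.85  2.29  6.12] op 0.45 q [-0.26  0.61  0.08  2.06 -0.11  0.48  1.4 ]
```

>>> carry_out([
  [[0.0005,-0.0003,0.0002],[0,0,0],30],
  [[0.001,-0.0006,0.0003],[0,0,0],30],
  [[0.002,-0.0006,0.0003],[0,0,0],30],
  [[0.003,-0.0006,0.0003],[0,0,0],30],
])

```text
clock: 18.55
ee_pos: [0.4958, 0.0495, 0.0519]
tool_rot: [[0.997, -0.001, 0.072], [-0.072, -0.0, 0.997], [-0.001, -1.0, -0.0]]
wrist_force: [-0.1, 0.0, 0.7]
opening: 0.449
```

```bash
python3 -c "
from h import *
st()"
```

```text
t 18.55 p [0.4958 0.0495 0.0519] head -4.11 tilt [-6.e-04 -1.e+00 -3.e-04] F [-0.13  0.    0.74] op 0.449 q [-0.26  0.61  0.09  2.05 -0.1   0.49  1.4 ]
```

Forces are now near zero. I'll slide on under the plunger.

>>> carry_out([
  [[0.001,0,0],[0,0,0],30],
  [[0.002,0,0],[0,0,0],30],
  [[0.003,0,0],[0,0,0],30],
  [[0.004,0,0],[0,0,0],30],
  [[0.005,0,0],[0,0,0],30],
  [[0.006,0,0],[0,0,0],30],
  [[0.007,0,0],[0,0,0],30],
  [[0.008,0,0],[0,0,0],30],
])

```text
clock: 19.35
ee_pos: [0.5035, 0.0489, 0.052]
tool_rot: [[0.997, -0.001, 0.072], [-0.072, -0.0, 0.997], [-0.001, -1.0, -0.0]]
wrist_force: [-2.1, -1.3, 1.1]
opening: 0.451
```

```bash
python3 -c "
from h import *
st()"
```

```text
t 19.35 p [0.5035 0.0489 0.052 ] head -4.13 tilt [-1.2e-03 -1.0e+00 -3.0e-04] F [-2.08 -1.3   1.12] op 0.451 q [-0.25  0.62  0.09  2.03 -0.1   0.5   1.41]
```

>>> carry_out([
  [[0.001,0,0],[0,0,0],30],
  [[0.002,0,0],[0,0,0],30],
  [[0.003,0,0],[0,0,0],30],
  [[0.004,0,0],[0,0,0],30],
  [[0.005,0,0],[0,0,0],30],
  [[0.006,0,0],[0,0,0],30],
])

```text
clock: 19.95
ee_pos: [0.5077, 0.0487, 0.0518]
tool_rot: [[0.997, -0.005, 0.072], [-0.072, -0.0, 0.997], [-0.005, -1.0, -0.0]]
wrist_force: [-7.5, 0.2, 5.5]
opening: 0.454
```

```bash
python3 -c "
from h import *
st()"
```

```text
t 19.95 p [0.5077 0.0487 0.0518] head -4.12 tilt [-4.7e-03 -1.0e+00 -4.0e-04] F [-7.47  0.18  5.46] op 0.454 q [-0.25  0.62  0.09  2.02 -0.1   0.51  1.41]
```

>>> carry_out([
  [[0.001,0,0],[0,0,0],30],
  [[0.002,0,0],[0,0,0],30],
  [[0.003,0,0],[0,0,0],30],
  [[0.004,0,0],[0,0,0],30],
  [[0.004,0,0],[0,0,0],30],
])

```text
clock: 20.45
ee_pos: [0.5117, 0.0484, 0.0518]
tool_rot: [[0.997, -0.005, 0.072], [-0.072, -0.0, 0.997], [-0.005, -1.0, -0.0]]
wrist_force: [-6.2, 0.2, 4.5]
opening: 0.448
```

```bash
python3 -c "
from h import *
st()"
```

```text
t 20.45 p [0.5117 0.0484 0.0518] head -4.13 tilt [-4.6e-03 -1.0e+00 -4.0e-04] F [-6.23  0.22  4.51] op 0.448 q [-0.25  0.63  0.09  2.01 -0.1   0.51  1.41]
```

>>> carry_out([
  [[0.001,0,0],[0,0,0],30],
  [[0.002,0,0],[0,0,0],30],
  [[0.003,0,0],[0,0,0],30],
  [[0.004,0,0],[0,0,0],30],
  [[0.005,0,0],[0,0,0],30],
  [[0.005,0,0],[0,0,0],30],
])

```text
clock: 21.05
ee_pos: [0.5194, 0.0478, 0.052]
tool_rot: [[0.997, 0.001, 0.072], [-0.072, -0.0, 0.997], [0.001, -1.0, -0.0]]
wrist_force: [-0.4, -2.1, -1.6]
opening: 0.452
```

```bash
python3 -c "
from h import *
st()"
```

```text
t 21.05 p [0.5194 0.0478 0.052 ] head -4.12 tilt [ 7.e-04 -1.e+00 -2.e-04] F [-0.4  -2.05 -1.61] op 0.452 q [-0.25  0.63  0.09  1.99 -0.1   0.52  1.41]
```

>>> carry_out([
  [[0.001,0,-0.0003],[0,0,0],30],
  [[0.002,0,-0.0003],[0,0,0],30],
  [[0.003,0,-0.0003],[0,0,0],30],
])

```text
clock: 21.35
ee_pos: [0.5226, 0.0474, 0.0522]
tool_rot: [[0.997, 0.001, 0.072], [-0.072, -0.0, 0.997], [0.001, -1.0, 0.0]]
wrist_force: [1.4, -2.2, -2.2]
opening: 0.45
```

```bash
python3 -c "
from h import *
st()"
```

```text
t 21.35 p [0.5226 0.0474 0.0522] head -4.11 tilt [ 1.2e-03 -1.0e+00  1.0e-04] F [ 1.43 -2.24 -2.18] op 0.45 q [-0.24  0.64  0.09  1.99 -0.1   0.52  1.41]
```

The plunger now pulls it on (+1.4 N), so it is in the groove. I'll approach the bush in fine steps.

>>> carry_out([
  [[0.0007,0.0002,-0.0003],[0,0,0],30],
  [[0.0014,0.0002,-0.0003],[0,0,0],30],
])

```text
clock: 21.55
ee_pos: [0.5251, 0.0471, 0.0523]
tool_rot: [[0.997, 0.003, 0.072], [-0.072, 0.0, 0.997], [0.003, -1.0, 0.0]]
wrist_force: [3.0, -0.2, -3.3]
opening: 0.451
```

>>> carry_out([
  [[0.0006,0,0],[0,0,0],30],
  [[0.0012,0,0],[0,0,0],30],
])

```text
clock: 21.75
ee_pos: [0.5254, 0.0471, 0.0522]
tool_rot: [[0.997, 0.002, 0.072], [-0.072, 0.0, 0.997], [0.002, -1.0, 0.0]]
wrist_force: [3.2, -0.7, -0.7]
opening: 0.45
```

```bash
python3 -c "
from h import *
st()"
```

```text
t 21.75 p [0.5254 0.0471 0.0522] head -4.1 tilt [ 1.6e-03 -1.0e+00  3.0e-04] F [ 3.21 -0.7  -0.69] op 0.45 q [-0.24  0.64  0.09  1.98 -0.1   0.52  1.42]
```

>>> carry_out([
  [[0.0004,0,0],[0,0,0],30],
  [[0.0008,0,0],[0,0,0],30],
  [[0.0008,0,0],[0,0,0],30],
])

```text
clock: 22.05
ee_pos: [0.5256, 0.0472, 0.0521]
tool_rot: [[0.997, 0.001, 0.072], [-0.072, 0.0, 0.997], [0.001, -1.0, 0.0]]
wrist_force: [2.9, 0.1, 0.2]
opening: 0.452
```

>>> carry_out([
  [[0.0004,0,0],[0,0,0],30],
  [[0.0008,0,0],[0,0,0],30],
  [[0.0008,0,0],[0,0,0],30],
])

```text
clock: 22.35
ee_pos: [0.5262, 0.0471, 0.052]
tool_rot: [[0.997, 0.0, 0.071], [-0.071, 0.0, 0.997], [0.0, -1.0, 0.0]]
wrist_force: [2.2, 0.3, 2.1]
opening: 0.448
```

```bash
python3 -c "
from h import *
st()"
```

```text
t 22.35 p [0.5262 0.0471 0.052 ] head -4.1 tilt [ 2.e-04 -1.e+00  3.e-04] F [2.24 0.27 2.13] op 0.448 q [-0.24  0.64  0.09  1.98 -0.1   0.53  1.42]
```

>>> carry_out([
  [[0.0004,0,0],[0,0,0],30],
  [[0.0008,0,0],[0,0,0],30],
  [[0.0008,0,0],[0,0,0],30],
])

```text
clock: 22.65
ee_pos: [0.5272, 0.047, 0.052]
tool_rot: [[0.997, 0.001, 0.072], [-0.072, 0.0, 0.997], [0.001, -1.0, 0.0]]
wrist_force: [3.4, 1.7, 0.8]
opening: 0.457
```

```bash
python3 - <<'E'
from h import *
st(); im=manip.capture('scene'); cv2.imwrite('pics/s12.png',cv2.resize(im[180:280,240:340,::-1],None,fx=6,fy=6,interpolation=cv2.INTER_CUBIC)); st()
E
```

```text
t 22.65 p [0.5272 0.047  0.052 ] head -4.1 tilt [ 6.e-04 -1.e+00  3.e-04] F [3.45 1.66 0.84] op 0.457 q [-0.24  0.64  0.09  1.97 -0.1   0.53  1.42]
t 22.7 p [0.5272 0.047  0.052 ] head -4.1 tilt [ 7.e-04 -1.e+00  3.e-04] F [2.03 1.02 1.59] op 0.449 q [-0.24  0.64  0.09  1.97 -0.1   0.53  1.42]
```

View pics/s12.png

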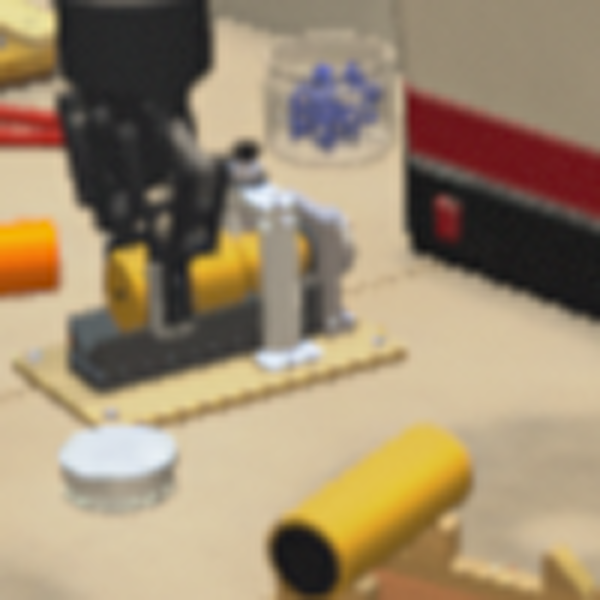

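Still free (the jaw linkage is clear of the bridge in the view). Continuing in fine steps.

>>> carry_out([
  [[0.0004,0,0],[0,0,0],30],
  [[0.0008,0,0],[0,0,0],30],
  [[0.0008,0,0],[0,0,0],30],
])

```text
clock: 23.0
ee_pos: [0.5279, 0.047, 0.0519]
tool_rot: [[0.997, 0.0, 0.072], [-0.072, 0.0, 0.997], [0.0, -1.0, 0.0]]
wrist_force: [2.1, 2.6, 2.4]
opening: 0.452
```

>>> carry_out([
  [[0.0004,0,0],[0,0,0],30],
  [[0.0008,0,0],[0,0,0],30],
  [[0.0008,0,0],[0,0,0],30],
])

```text
clock: 23.3
ee_pos: [0.5287, 0.0469, 0.0519]
tool_rot: [[0.997, 0.0, 0.071], [-0.071, 0.0, 0.997], [0.0, -1.0, 0.0]]
wrist_force: [3.4, 2.6, 1.9]
opening: 0.449
```

```bash
python3 -c "
from h import *
st()"
```

```text
t 23.3 p [0.5287 0.0469 0.0519] head -4.1 tilt [ 3.e-04 -1.e+00  2.e-04] F [3.4  2.64 1.88] op 0.449 q [-0.24  0.64  0.09  1.97 -0.1   0.53  1.42]
```

>>> carry_out([
  [[0.0004,0,0.0002],[0,0,0],30],
  [[0.0008,0,0.0004],[0,0,0],30],
  [[0.0008,0,0.0004],[0,0,0],30],
])

```text
clock: 23.6
ee_pos: [0.5292, 0.0469, 0.0519]
tool_rot: [[0.997, -0.0, 0.072], [-0.072, -0.0, 0.997], [-0.0, -1.0, -0.0]]
wrist_force: [1.5, 2.3, 3.7]
opening: 0.449
```

>>> carry_out([
  [[0.0004,0,0],[0,0,0],30],
  [[0.0008,0,0],[0,0,0],30],
  [[0.0008,0,0],[0,0,0],30],
])

```text
clock: 23.9
ee_pos: [0.5292, 0.047, 0.0518]
tool_rot: [[0.997, -0.002, 0.072], [-0.072, -0.0, 0.997], [-0.002, -1.0, -0.0]]
wrist_force: [-1.3, 2.4, 6.2]
opening: 0.45
```

```bash
python3 -c "
from h import *
st()"
```

```text
t 23.9 p [0.5292 0.047  0.0518] head -4.13 tilt [-1.9e-03 -1.0e+00 -2.0e-04] F [-1.27  2.37  6.24] op 0.45 q [-0.24  0.65  0.09  1.97 -0.1   0.53  1.42]
```

Bush contact: TCP x has stopped at 0.5292 and the force is reversing. I'll relieve the vertical load and build the press gradually.

>>> carry_out([
  [[0.0003,-0.0003,0.0003],[0,0,0],30],
  [[0.0006,-0.0005,0.0004],[0,0,0],30],
  [[0.0009,-0.0005,0.0004],[0,0,0],30],
  [[0.0009,-0.0005,0.0004],[0,0,0],30],
])

```text
clock: 24.3
ee_pos: [0.5292, 0.047, 0.0518]
tool_rot: [[0.997, -0.004, 0.072], [-0.072, -0.001, 0.997], [-0.004, -1.0, -0.001]]
wrist_force: [-4.9, 1.8, 3.1]
opening: 0.448
```

```bash
python3 -c "
from h import *
st()"
```

```text
t 24.3 p [0.5292 0.047  0.0518] head -4.12 tilt [-3.7e-03 -1.0e+00 -8.0e-04] F [-4.94  1.84  3.1 ] op 0.448 q [-0.24  0.65  0.09  1.97 -0.1   0.54  1.42]
```

>>> carry_out([
  [[0.0003,-0.0002,0.0002],[0,0,0],30],
  [[0.0006,-0.0003,0.0002],[0,0,0],30],
  [[0.0009,-0.0003,0.0002],[0,0,0],30],
  [[0.0009,-0.0003,0.0002],[0,0,0],30],
])

```text
clock: 24.7
ee_pos: [0.5293, 0.047, 0.0519]
tool_rot: [[0.997, -0.005, 0.072], [-0.072, -0.001, 0.997], [-0.005, -1.0, -0.001]]
wrist_force: [-5.9, 1.0, 3.1]
opening: 0.449
```

```bash
python3 -c "
from h import *
st()"
```

```text
t 24.7 p [0.5293 0.047  0.0519] head -4.13 tilt [-0.0054 -1.     -0.0012] F [-5.9   1.04  3.13] op 0.449 q [-0.24  0.65  0.09  1.96 -0.1   0.54  1.42]
```

>>> carry_out([
  [[0.0003,0,0],[0,0,0],30],
  [[0.0006,0,0],[0,0,0],30],
  [[0.0006,0,0],[0,0,0],30],
])

```text
clock: 25.0
ee_pos: [0.5293, 0.047, 0.0518]
tool_rot: [[0.997, -0.007, 0.072], [-0.072, -0.001, 0.997], [-0.007, -1.0, -0.001]]
wrist_force: [-8.0, 0.8, 4.5]
opening: 0.447
```

>>> carry_out([
  [[0,0,0],[0,0,0],30],
  [[0,0,0],[0,0,0],30],
])

```text
clock: 25.2
ee_pos: [0.5293, 0.047, 0.0518]
tool_rot: [[0.997, -0.007, 0.072], [-0.072, -0.001, 0.997], [-0.006, -1.0, -0.001]]
wrist_force: [-8.5, 0.8, 5.0]
opening: 0.45
```

>>> carry_out([
  [[0,0,0],[0,0,0],30],
])

```text
clock: 25.3
ee_pos: [0.5293, 0.047, 0.0518]
tool_rot: [[0.997, -0.007, 0.072], [-0.072, -0.001, 0.997], [-0.006, -1.0, -0.001]]
wrist_force: [-7.9, 1.5, 6.1]
opening: 0.448
```

>>> carry_out([
  [[0,0,0],[0,0,0],30],
])

```text
clock: 25.4
ee_pos: [0.5293, 0.047, 0.0518]
tool_rot: [[0.997, -0.007, 0.072], [-0.072, -0.001, 0.997], [-0.006, -1.0, -0.001]]
wrist_force: [-8.7, 1.5, 5.8]
opening: 0.449
```

>>> carry_out([
  [[0.0002,-0.0002,0],[0,0,0],30],
  [[0.0004,-0.0003,0],[0,0,0],30],
  [[0.0004,-0.0003,0],[0,0,0],30],
])

```text
clock: 25.7
ee_pos: [0.5293, 0.047, 0.0519]
tool_rot: [[0.997, -0.007, 0.072], [-0.072, -0.001, 0.997], [-0.007, -1.0, -0.001]]
wrist_force: [-8.5, 0.9, 3.8]
opening: 0.453
```

>>> carry_out([
  [[0,0,0],[0,0,0],30],
  [[0,0,0],[0,0,0],30],
  [[0,0,0],[0,0,0],30],
  [[0,0,0],[0,0,0],30],
  [[0,0,0],[0,0,0],30],
])

```text
clock: 26.2
ee_pos: [0.5293, 0.047, 0.0519]
tool_rot: [[0.997, -0.007, 0.072], [-0.072, -0.001, 0.997], [-0.007, -1.0, -0.001]]
wrist_force: [-8.7, 1.3, 2.6]
opening: 0.448
```

>>> carry_out([
  [[0,0,0],[0,0,0],30],
  [[0,0,0],[0,0,0],30],
  [[0,0,0],[0,0,0],30],
  [[0,0,0],[0,0,0],30],
  [[0,0,0],[0,0,0],30],
])

```text
clock: 26.7
ee_pos: [0.5293, 0.047, 0.0518]
tool_rot: [[0.997, -0.007, 0.072], [-0.072, -0.001, 0.997], [-0.007, -1.0, -0.001]]
wrist_force: [-7.9, 1.0, 4.6]
opening: 0.451
```

>>> carry_out([
  [[0,0,0],[0,0,0],30],
  [[0,0,0],[0,0,0],30],
  [[0,0,0],[0,0,0],30],
])

```text
clock: 27.0
ee_pos: [0.5293, 0.047, 0.0519]
tool_rot: [[0.997, -0.007, 0.072], [-0.072, -0.001, 0.997], [-0.007, -1.0, -0.001]]
wrist_force: [-7.8, 1.6, 3.3]
opening: 0.451
```

```bash
python3 -c "
from h import *
st()"
```

```text
t 27.0 p [0.5293 0.047  0.0519] head -4.12 tilt [-0.0073 -1.     -0.0013] F [-7.85  1.57  3.34] op 0.451 q [-0.24  0.65  0.09  1.96 -0.1   0.54  1.42]
```

>>> carry_out([
  [[0.0003,0,0],[0,0,0],30],
  [[0.0006,0,0],[0,0,0],30],
  [[0.0006,0,0],[0,0,0],30],
  [[0.0006,0,0],[0,0,0],30],
])

```text
clock: 27.4
ee_pos: [0.5293, 0.047, 0.0518]
tool_rot: [[0.997, -0.009, 0.072], [-0.072, -0.001, 0.997], [-0.008, -1.0, -0.001]]
wrist_force: [-9.5, 1.0, 5.7]
opening: 0.449
```

>>> carry_out([
  [[0,0,0],[0,0,0],30],
  [[0,0,0],[0,0,0],30],
  [[0,0,0],[0,0,0],30],
  [[0,0,0],[0,0,0],30],
])

```text
clock: 27.8
ee_pos: [0.5293, 0.047, 0.0518]
tool_rot: [[0.997, -0.008, 0.072], [-0.072, -0.001, 0.997], [-0.008, -1.0, -0.001]]
wrist_force: [-9.3, 1.3, 4.8]
opening: 0.445
```

>>> carry_out([
  [[0,0,0],[0,0,0],30],
  [[0,0,0],[0,0,0],30],
  [[0,0,0],[0,0,0],30],
  [[0,0,0],[0,0,0],30],
])

```text
clock: 28.2
ee_pos: [0.5293, 0.047, 0.0518]
tool_rot: [[0.997, -0.009, 0.072], [-0.072, -0.001, 0.997], [-0.008, -1.0, -0.001]]
wrist_force: [-9.6, 1.5, 5.4]
opening: 0.449
```

>>> carry_out([
  [[0,0,0],[0,0,0],30],
  [[0,0,0],[0,0,0],30],
  [[0,0,0],[0,0,0],30],
  [[0,0,0],[0,0,0],30],
])

```text
clock: 28.6
ee_pos: [0.5293, 0.047, 0.0518]
tool_rot: [[0.997, -0.009, 0.072], [-0.072, -0.001, 0.997], [-0.008, -1.0, -0.001]]
wrist_force: [-10.2, 1.4, 4.4]
opening: 0.445
```

Pressed at 9.3 to 10.2 N for over a second, with the position steady. I'll ease the push to a small residual, then release.

>>> carry_out([
  [[-0.0006,0,0.0002],[0,0,0],30],
  [[-0.0012,0,0.0003],[0,0,0],30],
  [[-0.0018,-0.0001,0.0003],[0,0,0],30],
  [[-0.0018,-0.0001,0.0003],[0,0,0],30],
])

```text
clock: 29.0
ee_pos: [0.5293, 0.0469, 0.052]
tool_rot: [[0.997, -0.005, 0.072], [-0.072, -0.001, 0.997], [-0.005, -1.0, -0.002]]
wrist_force: [-4.7, 1.0, -0.6]
opening: 0.453
```

```bash
python3 -c "
from h import *
st()"
```

```text
t 29.0 p [0.5293 0.0469 0.052 ] head -4.12 tilt [-0.0049 -1.     -0.0016] F [-4.68  1.05 -0.62] op 0.453 q [-0.24  0.65  0.09  1.96 -0.1   0.54  1.42]
```

>>> carry_out([
  [[-0.0004,0.0001,0],[0,0,0],30],
  [[-0.0008,0.0002,0],[0,0,0],30],
  [[-0.0008,0.0002,0],[0,0,0],50],
  [[-0.0008,0.0002,0],[0,0,0],60],
  [[-0.0008,0.0002,0],[0,0,0],70],
  [[-0.0008,0.0002,0],[0,0,0],70],
  [[-0.0008,0.0002,0],[0,0,0],70],
  [[-0.0008,0.0002,0],[0,0,0],70],
  [[-0.0008,0.0002,0],[0,0,0],70],
])

```text
clock: 29.9
ee_pos: [0.5311, 0.0479, 0.0529]
tool_rot: [[0.997, 0.0, 0.072], [-0.072, 0.0, 0.997], [0.0, -1.0, 0.0]]
wrist_force: [-0.2, -0.1, 0.1]
opening: 0.705
```

```bash
python3 - <<'E'
from h import *
st(); im=manip.capture('scene'); cv2.imwrite('pics/s13.png',cv2.resize(im[180:280,240:340,::-1],None,fx=6,fy=6,interpolation=cv2.INTER_CUBIC)); st()
E
```

```text
t 29.9 p [0.5311 0.0479 0.0529] head -4.11 tilt [ 2.e-04 -1.e+00  0.e+00] F [-0.17 -0.05  0.14] op 0.705 q [-0.24  0.64  0.09  1.96 -0.1   0.54  1.42]
t 29.95 p [0.531  0.0479 0.0529] head -4.11 tilt [ 1.e-04 -1.e+00  0.e+00] F [ 0.6  -0.05  0.04] op 0.698 q [-0.24  0.64  0.09  1.96 -0.1   0.54  1.42]
```

View pics/s13.png

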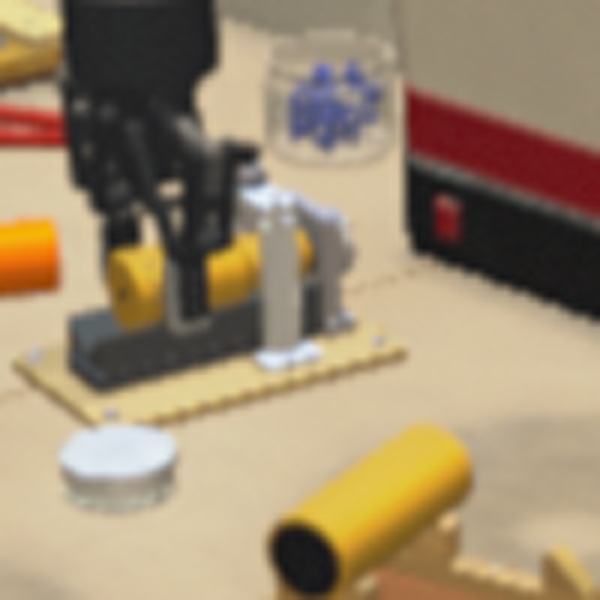

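Released, with no force on the tool. I'll back off 15 mm alongside the barrel, then rise and look.

>>> carry_out([
  [[-0.005,0,0],[0,0,0],70],
  [[-0.01,0,0],[0,0,0],70],
  [[-0.015,0,0],[0,0,0],70],
  [[-0.015,-0.01,0],[0,0,0],70],
  [[-0.015,-0.03,0],[0,0,0],70],
  [[-0.02,-0.06,0],[0,0,0],70],
  [[-0.04,-0.09,0],[0,0,0],80],
  [[-0.05,-0.1,0],[0,0,0],80],
  [[-0.05,-0.1,0],[0,0,0],80],
  [[-0.05,-0.1,0],[0,0,0],80],
  [[-0.05,-0.1,0],[0,0,0],80],
])

```text
clock: 31.05
ee_pos: [0.4814, 0.0513, 0.1524]
tool_rot: [[0.997, -0.0, 0.072], [-0.072, -0.0, 0.997], [-0.0, -1.0, -0.0]]
wrist_force: [-0.1, 0.8, -0.0]
opening: 0.798
```

```bash
python3 - <<'E'
from h import *
st(); m=manip.camera_model('wrist'); im=manip.capture('wrist'); cv2.imwrite('pics/w14.png',im[:,:,::-1]); brass(im,m,-4.15)
im=manip.capture('scene'); cv2.imwrite('pics/s14.png',cv2.resize(im[180:280,240:340,::-1],None,fx=6,fy=6,interpolation=cv2.INTER_CUBIC)); st()
E
```

```text
t 31.05 p [0.4814 0.0513 0.1524] head -4.12 tilt [-4.e-04 -1.e+00 -3.e-04] F [-0.1   0.77 -0.04] op 0.798 q [-0.3   0.4   0.12  2.05 -0.07  0.69  1.37]
bbox (288, 309, 66, 123) head -4.02 width 0.0384 len 0.0875
min [0.5182 0.0462]
max [0.6055 0.0401]
mid [0.5619 0.0432]
t 31.15 p [0.4812 0.0513 0.1521] head -4.12 tilt [-1.1e-03 -1.0e+00 -5.0e-04] F [-0.51 -0.03  0.37] op 0.8 q [-0.3   0.4   0.12  2.05 -0.07  0.69  1.37]
```

View pics/w14.png

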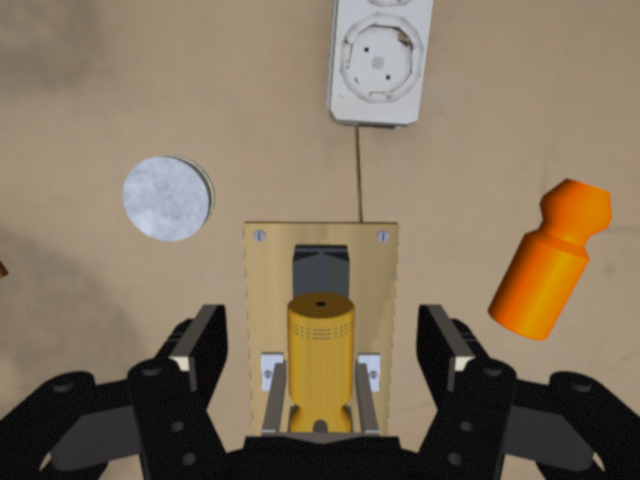

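View pics/s14.png

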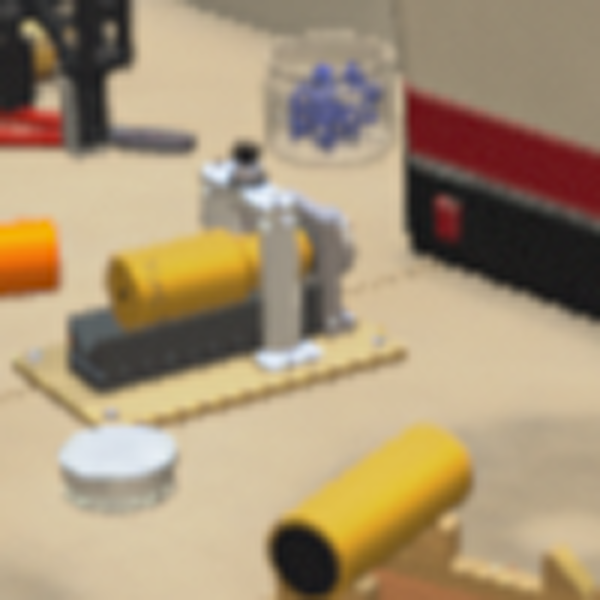

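```bash
python3 - <<'E'
from h import *
m=manip.camera_model('wrist')
e=on(m,321,303,.05); f=on(m,321,222,.008); v=on(m,321,246,.038)
u=np.array([np.cos(np.radians(-4.15)),np.sin(np.radians(-4.15)),0])
print('eye jig x from base edge',-.091+(e-f)@u,'from mouth',-.075+(e-v)@u)
im=manip.capture('top'); cv2.imwrite('pics/t15.png',im[150:330,200:420,::-1].repeat(3,0).repeat(3,1))
E
```

```text
eye jig x from base edge -0.05149430834239304 from mouth -0.04321021786626735
```

View pics/t15.png

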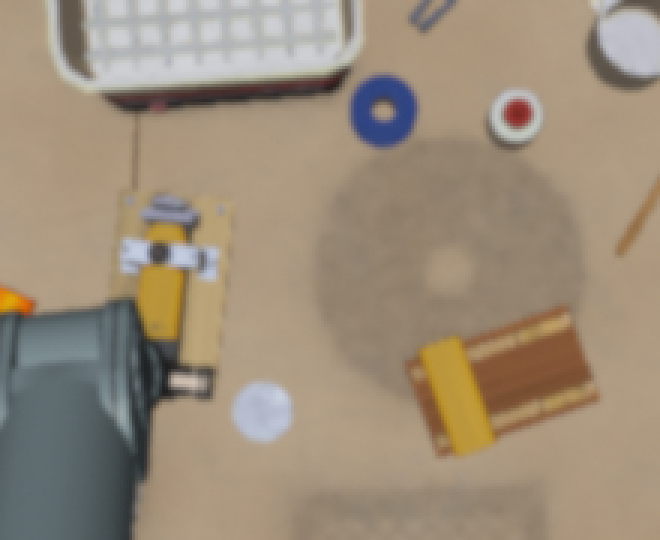

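The eye end measures jig x ≈ -51.5 mm, within the home range, and the nose reaches the stop plate in the top view. The tube, tin and spool are undisturbed and the robot is clear. Handing in.

```bash
python3 -c "
from h import *
st(); print(manip.hand_in())"
```

```text
t 31.2 p [0.4811 0.0513 0.1522] head -4.12 tilt [-1.1e-03 -1.0e+00 -4.0e-04] F [ 0.29 -0.01  0.16] op 0.798 q [-0.3   0.4   0.12  2.05 -0.07  0.69  1.37]
the job is handed in; nothing more can be done
None
```

The eyepiece is home in the V-block, lens end to the back stop, and I handed the job in at 31.2 s with the gripper clear.

- **Sliding in:** I laid it in the open front of the V and nudged it about 12 mm with closed fingers. I then regripped it at the eye end, so it could not snap onto the bush, and slid it under the plunger. The plunger force fell away and began pulling the eyepiece on, as it should in the groove. The eyepiece then stopped dead against the bush.
- **Pressing:** The wrist read about 8 N for some 2 s while I adjusted, then 9.3–10.2 N for 1.2 s, without the eyepiece moving. The load on the stop is an estimate, about 9–13 N once plunger pull and friction are counted. It was not measured directly.
- **Release:** I eased the push to under 5 N while still pressing, then opened the jaws. The wrist then read no force.

**Last checks:**
- **Position:** Measured from the base edge, the eye end sits at about -51.5 mm in the jig, inside the home range of -51 to -57 mm. A second estimate from the V mouth gave -43 mm and disagreed. I put that down to picking the foot of the block instead of its top edge.
- **Contact with the bush:** After release I went by the pictures and did not push it again to confirm contact.
- **Surroundings:** The plain tube, tin, spool and bottle looked undisturbed in the last top view. That view did not cover the other bystanders.

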